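# Stack the sauce cups by kind in the storage tray

### The arm

A 6-joint arm with a two-finger parallel gripper is mounted at the origin on the work surface. World frame = base frame: x ahead of the robot, y to its left, z up, the work surface at z = 0. Lengths are in mm, angles in degrees, forces in N, time in s.
With the tool pointing down it reaches from about 350 to 850 mm from the base axis. Payload 8.1 kg.
Tool frame: the origin (TCP) lies on the centre line of the jaws, within the pads' length; the fingertips stand 11 mm ahead of it and the grasp point (between the pads) lies 8 mm behind it; z points along the fingers, y is the direction in which the jaws open and shut (so a half turn about z gives the same grasp; the last joint's range is limited). The gripper opens to 85 mm and grips with 20 to 120 N. Pads are 22 mm wide; open, the fingers measure 114 mm over their backs; the gripper's body (76 mm by 85 mm) begins 54 mm behind the grasp point. The pads swing forward as they close: fully open they stand 13 mm farther back than shut.
Start: joints at [-74.679, 7.471, 85.268, -0, 87.261, -4.893], TCP at [207.336, -563.043, 220.092] pointing down, gripper open.
Joint ranges: [-169.43, 169.43], [-51.17, 129.36], [1.28, 143.12], [-76.62, 256.62], [0, 156.53], [-152.29, 152.29]. Speed limits (degrees/s): [136.94, 136.94, 159.86, 180, 180, 180].

### API

Orientations are given as [roll, pitch, yaw] about the fixed x, y, z axes, in that order (R = Rz(yaw) Ry(pitch) Rx(roll)).
In Python, from bench import telemetry, viewer, r gives the robot as it stands.
- The arm moves only by the shell command python3 -m inch 'ROWS' [FORCE]. ROWS is JSON, a list of rows, each a list of 3 entries, a list of its own where there are three numbers: the shift along the tool's x, y, z in cm, then the turn, a rotation vector about the tool's x, y, z in rad, then the opening, from 0 (shut) to 1 (fully open). A call has 1 to 20 rows; each row is the pose to reach, as a shift and turn from the pose commanded when the call began, along the tool's axes at that moment; what a row does not reach only later rows make up. A row lasts 1/10 s, in which the tool goes at most 50 mm and 8.59 degrees, less where a joint would pass 70% of its speed; a pose out of reach is approached as far as the arm can. A call with a gripper value outside its range is refused whole. The fingers move at their own pace and stop on an object; FORCE is the grip in N (left out, the last holds). Time passes only in rows, so rows that repeat a pose let the fingers close. It gives the time, the measured TCP pose, the force and the opening at its end, in the units of the state.
- telemetry.sense(): the state, without advancing time (a new reading comes with each control period).
- viewer.snapshot(name): name is "scene" or "top"; returns the picture (420x560x3 uint8, red, green, blue); there is no depth.
- viewer.camera_model(name): a dict with "fx", "fy", "cx", "cy" (pixels), "dist" ([k1, k2, p1, p2, k3] as OpenCV has them; the pictures are not rectified), "cam_to_world" (4x4, takes a point from camera to world coordinates). Camera axes: x right, y down, z forward; pixel columns grow to the right and rows downward; lengths in mm; the calibration is good to about 2 mm. A picture is of the moment at which its call begins. camera_model takes no time and is no camera call.
- r.hand_in(): hands the job in, once; it reports no verdict.
The state is a dict: "time": time; "joint_pos": joint angles; "qd": joint speeds; "joint_efforts": joint torques, N m; "tool_pos": TCP position; "tcp_rot": TCP orientation; "ft_force": force on the tool from outside, world axes, zero at the start; "wrist_torque": the same for the moment, N m; "finger_gap": finger opening in mm.
Only numpy, scipy, OpenCV 4.12 (cv2) and the standard library are available. Lean on these libraries where they do the work, as an engineer would, in place of code of your own. Each camera call takes 0.05 s, during which the arm holds its last target.

### The job

Put the sauce cups away: slide the bamboo divider straight up out of the grooves of the storage tray and stand it on its long edge in the free slot of the board rack. Then, in the tray, nest all the stepped-rim round cups into one upright stack and all the stepped-rim square pans into another, each piece fully down in the one below, never mixing the kinds. Leave the straight-sided pot and dish, which nest in nothing, the glass bowls and the thermometer case where they are.

Things in the scene. Friction and masses are not known exactly. Their poses are not given: they have to be found in the camera images.
- tray: Fixed shallow aluminium storage tray, 230 mm long (its x) by 130 mm wide (its y), floor 5 mm thick, rim 24 mm high above the shelf. At the middle of each short end stands a grooved post 70 mm high; between the two posts the divider stands in the grooves along the tray's long middle line, so nothing can stand on the middle line until it is out. Origin: centre of the underside, z up.
- tray_floor (a point): Centre of the tray's inner floor (5 mm above the shelf), axes as the tray's. Inner floor 220 x 120 mm; the posts reach inward to 89 mm from the centre along x, so there is room for two stacks side by side on the long middle line, for instance 45 mm either side of the centre. Both the tray and the rack are turned by up to 0.12 rad.
- divider_c (a point): Centre of the loose plain bamboo divider panel, 198 mm long (its x), 6 mm thick (its y), 110 mm high (its z), 90 g. At the start it stands on the tray floor (top edge 115 mm above the shelf) with its two ends in the post grooves: grooves 10 mm wide, 65 mm deep above the floor, play 5 mm lengthwise each end. It comes out only straight upward, after a lift of 65 mm.
- rack: Fixed board rack: dark steel base 200 mm (x) by 130 mm (y), 8 mm thick, with two V-shaped slots running along x, 70 mm apart (at y +35 and -35 mm). The slot at y -35 mm is taken by a low dark wooden plank that is fixed there (its top 80 mm above the shelf, 10 mm thick). The tray and the rack may have changed places. Origin: centre of the underside.
- rack_slot (a point): Middle of the floor of the rack's free slot (at y +35 mm of the rack, 8 mm above the shelf), axes as the rack's. The slot is made of two pairs of flared prongs, 120 mm apart along x, 52 mm high above the shelf, about 12 mm apart at the floor and 31 mm at the mouth; a panel let go in it leans a little against one side and stays.
- cup1_c (a point): Centre, half-way up, of a round stainless sauce cup, 46 mm high, 90 g: upper 16 mm is a straight rim band 66 mm across outside (58 mm inside), below it a narrower tapered body (53 mm across under the band, 40 mm at the foot). Stands upright, z up. One cup nests in another, band resting on rim, 16 mm higher. May be absent (three or four of cup1 to cup4 are there).
- cup2_c (a point): Centre, half-way up, of a round stainless sauce cup, 46 mm high, 90 g: upper 16 mm is a straight rim band 66 mm across outside (58 mm inside), below it a narrower tapered body (53 mm across under the band, 40 mm at the foot). Stands upright, z up. One cup nests in another, band resting on rim, 16 mm higher. May be absent (three or four of cup1 to cup4 are there).
- cup3_c (a point): Centre, half-way up, of a round stainless sauce cup, 46 mm high, 90 g: upper 16 mm is a straight rim band 66 mm across outside (58 mm inside), below it a narrower tapered body (53 mm across under the band, 40 mm at the foot). Stands upright, z up. One cup nests in another, band resting on rim, 16 mm higher. May be absent (three or four of cup1 to cup4 are there).
- cup4_c (a point): Centre, half-way up, of a round stainless sauce cup, 46 mm high, 90 g: upper 16 mm is a straight rim band 66 mm across outside (58 mm inside), below it a narrower tapered body (53 mm across under the band, 40 mm at the foot). Stands upright, z up. One cup nests in another, band resting on rim, 16 mm higher. May be absent (three or four of cup1 to cup4 are there).
- pan1_c (a point): Centre, half-way up, of a square stainless sauce pan, 46 mm high, 90 g: upper 16 mm is a straight rim band 62 mm square outside (54 mm inside), below it a narrower tapered body (49 mm square under the band, 36 mm at the foot). Sides along its x and y. One pan nests in another turned alike, band resting on rim, 16 mm higher. May be absent (two or three of pan1 to pan3 are there).
- pan2_c (a point): Centre, half-way up, of a square stainless sauce pan, 46 mm high, 90 g: upper 16 mm is a straight rim band 62 mm square outside (54 mm inside), below it a narrower tapered body (49 mm square under the band, 36 mm at the foot). Sides along its x and y. One pan nests in another turned alike, band resting on rim, 16 mm higher. May be absent (two or three of pan1 to pan3 are there).
- pan3_c (a point): Centre, half-way up, of a square stainless sauce pan, 46 mm high, 90 g: upper 16 mm is a straight rim band 62 mm square outside (54 mm inside), below it a narrower tapered body (49 mm square under the band, 36 mm at the foot). Sides along its x and y. One pan nests in another turned alike, band resting on rim, 16 mm higher. May be absent (two or three of pan1 to pan3 are there).
- pot_c (a point): Centre, half-way up, of a straight-sided round stainless pot, 66 mm across and 40 mm high, no stepped rim: nests in nothing; stays where it is.
- dish_c (a point): Centre, half-way up, of a straight-sided square stainless dish, 62 mm square and 40 mm high, no stepped rim: nests in nothing; stays where it is.
- pinch1: Glass pinch bowl, 74 mm across, 28 mm high, a bystander standing among the cups. Origin: centre of its foot.
- pinch2: Glass pinch bowl, 74 mm across, 28 mm high, a bystander standing among the cups. Origin: centre of its foot.
- case: Orange plastic thermometer case, 50 x 150 x 29 mm, a bystander lying near the robot. Origin: centre of its underside.
Not all that is in view belongs to the job. Leave any blue look-alike of the part that bears cup4_c alone. Leave any green look-alike of the part that bears cup1_c alone.

How it is judged (in metres and radians):
On the way, in this order (a step that is already met when the one before it is completed fails the run):
1. the divider has been slid up clear of the tray's grooved posts (z of divider_c in the frame of tray_floor above 0.12 m), for 0.1 s.
2. the divider stands in the free slot of the rack (horizontal distance between divider_c and rack_slot below 0.045 m and z of divider_c in the frame of rack_slot between 0.045 and 0.062 m and angle between divider_c's own z axis and vertical below 0.45 rad and angle between the x axis of divider_c and the x axis of rack, either way round below 0.25 rad), for 0.3 s.
At the end, for the whole second after the job is handed in: Divider on its long edge in the free slot (within 45 mm, lean under 0.45 rad, along it within 0.25 rad); in the tray all cups in one nested stack, all pans in another: each kind within 10 mm sideways, cups 53 and pans 37 mm overall, tilt under 0.15 rad, at most 3 (cups) or 2 (pans) nesting steps up (all of step 2 and angle between each of cup1_c, cup2_c, cup3_c, cup4_c, pan1_c, pan2_c, pan3_c's own z axis and vertical below 0.15 rad and x of cup1_c in the frame of tray_floor between -0.09 and 0.09 m and y of cup1_c in the frame of tray_floor between -0.05 and 0.05 m and z of each of cup1_c, cup2_c, cup3_c, cup4_c in the frame of tray_floor below 0.079 m and horizontal distance between cup1_c and cup2_c below 0.01 m and distance between cup1_c and cup2_c below 0.053 m and horizontal distance between each of cup1_c, cup2_c and cup3_c below 0.01 m and distance between each of cup1_c, cup2_c and cup3_c below 0.053 m and horizontal distance between each of cup1_c, cup2_c, cup3_c and cup4_c below 0.01 m and distance between each of cup1_c, cup2_c, cup3_c and cup4_c below 0.053 m and x of cup2_c in the frame of tray_floor between -0.09 and 0.09 m and y of cup2_c in the frame of tray_floor between -0.05 and 0.05 m and x of cup3_c in the frame of tray_floor between -0.09 and 0.09 m and y of cup3_c in the frame of tray_floor between -0.05 and 0.05 m and x of cup4_c in the frame of tray_floor between -0.09 and 0.09 m and y of cup4_c in the frame of tray_floor between -0.05 and 0.05 m and x of pan1_c in the frame of tray_floor between -0.09 and 0.09 m and y of pan1_c in the frame of tray_floor between -0.05 and 0.05 m and z of each of pan1_c, pan2_c, pan3_c in the frame of tray_floor below 0.063 m and horizontal distance between pan1_c and pan2_c below 0.01 m and distance between pan1_c and pan2_c below 0.037 m and horizontal distance between each of pan1_c, pan2_c and pan3_c below 0.01 m and distance between each of pan1_c, pan2_c and pan3_c below 0.037 m and x of pan2_c in the frame of tray_floor between -0.09 and 0.09 m and y of pan2_c in the frame of tray_floor between -0.05 and 0.05 m and x of pan3_c in the frame of tray_floor between -0.09 and 0.09 m and y of pan3_c in the frame of tray_floor between -0.05 and 0.05 m); the robot touches nothing.
It fails at once if a bystander (a straight-sided pot or dish, a pinch bowl or the thermometer case) is moved more than 8 cm or tipped over (distance of any of pot_c, dish_c, pinch1, pinch2, case from where it was at the start of the episode above 0.08 m or angle between any of pot_c, dish_c, pinch1, pinch2, case's own z axis and vertical above 0.7 rad).
Of cup1, cup2, cup3, cup4 only 3 to 4 are there at a start; the rules pass over those that are not, and their reading is None.
Of pan1, pan2, pan3 only 2 to 3 are there at a start; the rules pass over those that are not, and their reading is None.
At some moment in a run one of cup1, cup2, cup3, cup4, pan1, pan2, pan3 may be knocked a few centimetres aside while the robot is not near it.
It also fails if it takes over 210 s, if anything falls off the work surface, if the arm or the gripper's body presses on something with over 40 N, if the wrist force passes 120 N, or if a joint passes its speed limit or range.

## Working session

There is one attempt and no reset: what is moved stays moved. The work goes in short steps, Python scripts to look and compute and a shell command to move; the robot and the scene stay as the last step left them, time stands still between calls to the robot, and variables do not carry over. Pictures are saved under pics/ and viewed, and the job is handed in when it is done.

```bash
ls; mkdir -p pics
python3 - <<'E'
from bench import telemetry, viewer, r
import cv2
print(telemetry.sense())
for n in ("scene","top"):
    im=viewer.snapshot(n); cv2.imwrite(f"pics/{n}0.png",im[:,:,::-1]); print(viewer.camera_model(n))
E
```

```text
pics
{'time': 0.0, 'joint_pos': array([-7.46793889e+01,  7.51671370e+00,  8.53304109e+01,  6.61696711e-04,
        8.72614660e+01, -4.89325641e+00]), 'qd': array([-0.06140615, -0.09122827,  0.03358338,  0.04950954, -0.00182417,
        0.00960426]), 'joint_efforts': array([ 3.26122363e-04, -5.69402933e+01, -5.00547624e+01, -1.97298050e-04,
        1.45542371e-02, -2.73628348e-05]), 'tool_pos': array([ 207.18438044, -562.47523297,  219.01687165]), 'tcp_rot': array([-1.79891862e+02, -9.92120596e-03,  2.02138259e+01]), 'ft_force': array([-0.37443158,  0.47151548,  0.00936056]), 'wrist_torque': array([-0.05179446, -0.0609019 , -0.03548878]), 'finger_gap': 85.43931793604638}
{'fx': 437.59817957308724, 'fy': 437.59817957308724, 'cx': 286.0802045601909, 'cy': 211.2931710978915, 'dist': array([0.02958918, 0.        , 0.        , 0.        , 0.        ]), 'cam_to_world': array([[-8.51398987e-01,  2.78865911e-01, -4.44244941e-01,
         9.67060406e+02],
       [ 5.24477033e-01,  4.63282333e-01, -7.14348179e-01,
         7.17768800e+02],
       [ 6.60347712e-03, -8.41191586e-01, -5.40696875e-01,
         6.30531085e+02],
       [ 0.00000000e+00,  0.00000000e+00,  0.00000000e+00,
         1.00000000e+00]])}
{'fx': 492.18277773330635, 'fy': 492.18277773330635, 'cx': 275.4780824000531, 'cy': 211.50657818664868, 'dist': array([-0.1472605,  0.       ,  0.       ,  0.       ,  0.       ]), 'cam_to_world': array([[ 2.73222587e-02, -9.94171108e-01,  1.04294303e-01,
         3.80317549e+02],
       [-9.99554169e-01, -2.59145512e-02,  1.48289928e-02,
        -3.42023541e+01],
       [-1.20398161e-02, -1.04652967e-01, -9.94435920e-01,
         1.34887229e+03],
       [ 0.00000000e+00,  0.00000000e+00,  0.00000000e+00,
         1.00000000e+00]])}
```

View pics/scene0.png

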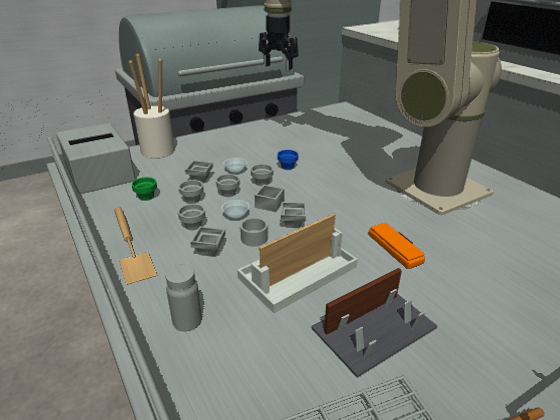

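View pics/top0.png

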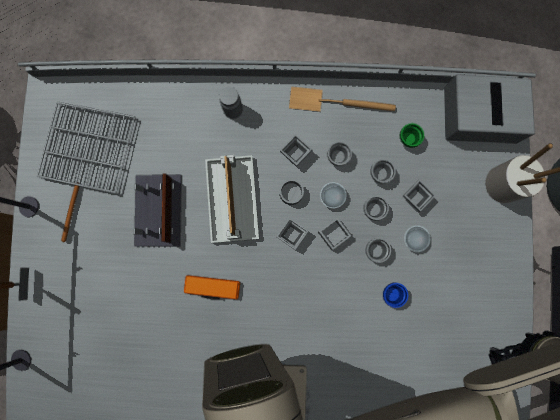

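```bash
cat > h.py <<'E'
from bench import telemetry, viewer, r
import numpy as np, cv2
def cam(n):
    c=viewer.camera_model(n); K=np.array([[c['fx'],0,c['cx']],[0,c['fy'],c['cy']],[0,0,1]]); return K,c['dist'],c['cam_to_world']
def p2w(n,uv,z):
    K,d,T=cam(n); q=cv2.undistortPoints(np.array([[uv]],float),K,d)[0,0]
    v=T[:3,:3]@np.array([q[0],q[1],1]); o=T[:3,3]; return o+v*(z-o[2])/v[2]
def w2p(n,P):
    K,d,T=cam(n); P=(np.atleast_2d(P)-T[:3,3])@T[:3,:3]
    return cv2.projectPoints(P.astype(float).reshape(-1,1,3),np.zeros(3),np.zeros(3),K,d)[0].reshape(-1,2)
def crop(im,x0,y0,x1,y1,s,fn,grid=0):
    c=cv2.resize(im[y0:y1,x0:x1,::-1],None,fx=s,fy=s,interpolation=cv2.INTER_CUBIC)
    if grid:
        for x in range((x0+grid-1)//grid*grid,x1,grid):
            cv2.line(c,((x-x0)*s,0),((x-x0)*s,5),(0,0,255),1); cv2.putText(c,str(x),((x-x0)*s,14),0,.35,(0,0,255),1)
        for y in range((y0+grid-1)//grid*grid,y1,grid):
            cv2.line(c,(0,(y-y0)*s),(5,(y-y0)*s),(0,0,255),1); cv2.putText(c,str(y),(6,(y-y0)*s+4),0,.35,(0,0,255),1)
    cv2.imwrite(fn,c)
E
python3 - <<'E'
from h import *
t=cv2.imread('pics/top0.png')[:,:,::-1]; s=cv2.imread('pics/scene0.png')[:,:,::-1]
crop(t,270,125,445,270,4,'pics/tc1.png',10)
crop(t,120,140,280,310,3,'pics/tc2.png',10)
crop(s,120,140,320,265,4,'pics/sc1.png',20)
E
```

```text
(no output)
```

View pics/tc1.png

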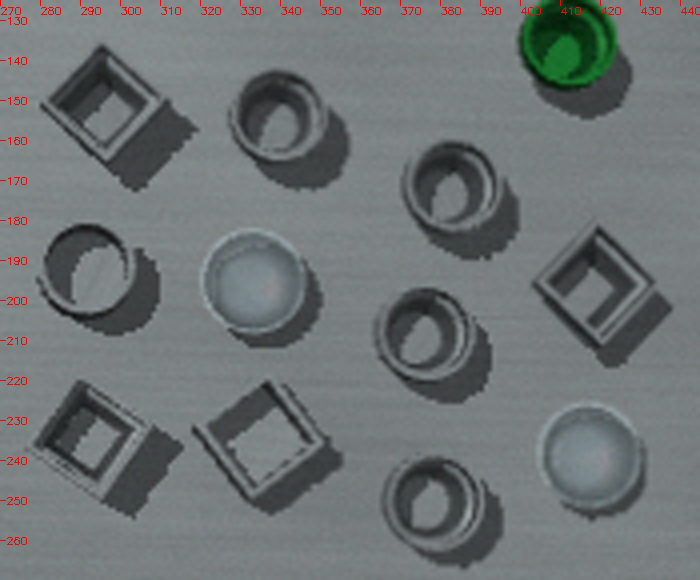

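View pics/tc2.png

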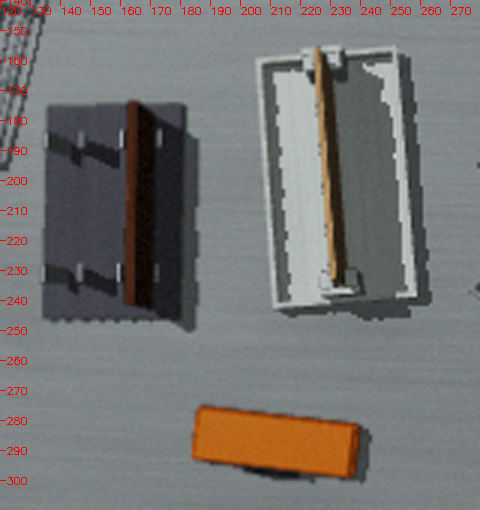

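View pics/sc1.png

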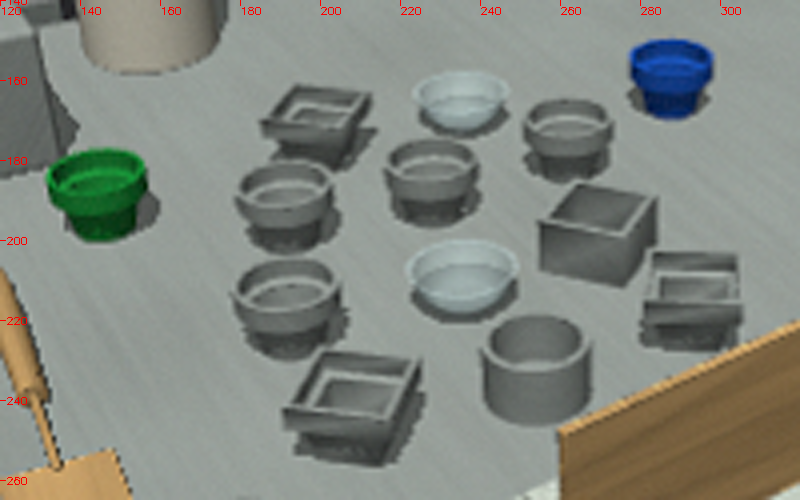

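Run:
```python
from h import *
t=cv2.imread('pics/top0.png')[:,:,::-1]; s=cv2.imread('pics/scene0.png')[:,:,::-1]
crop(t,130,165,200,255,8,'pics/tc3.png',5)
crop(t,198,150,268,250,6,'pics/tc4.png',5)
crop(s,305,260,445,375,5,'pics/sc2.png',10)
```

```text
(no output)
```

View pics/tc3.png

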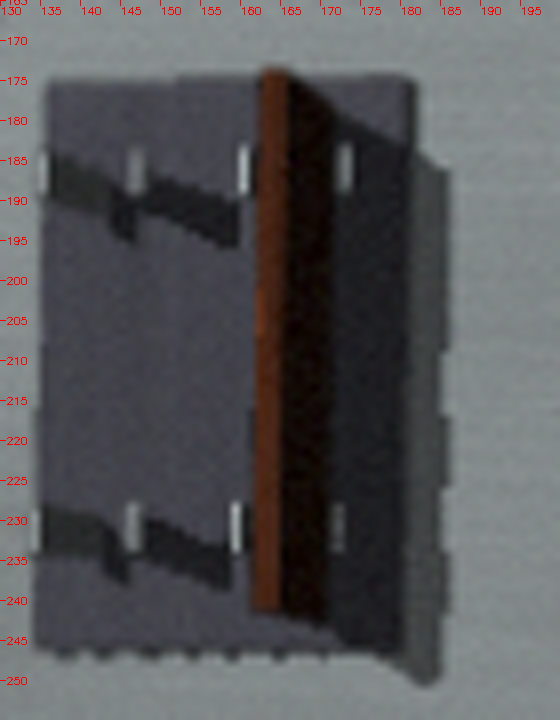

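View pics/tc4.png

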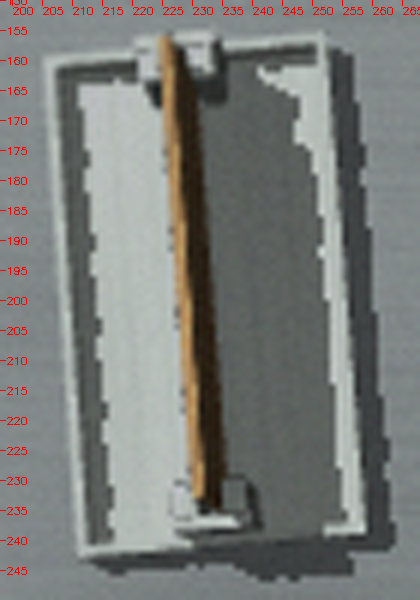

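View pics/sc2.png

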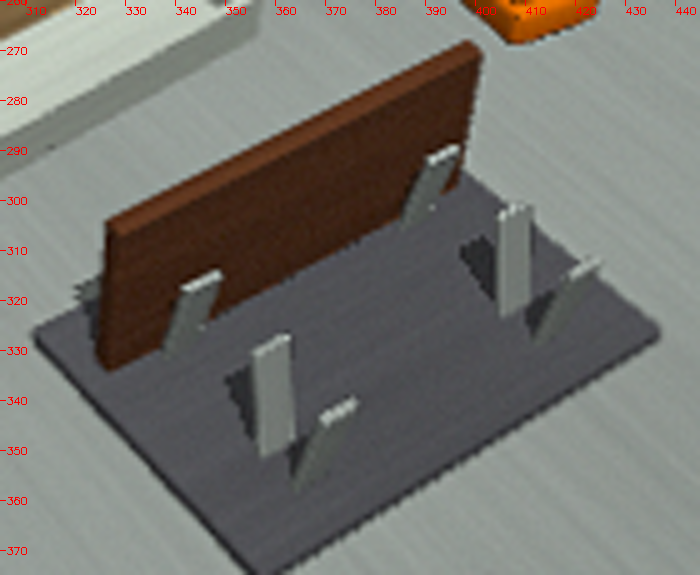

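Run:
```python
from h import *
np.set_printoptions(precision=1,suppress=True)
W=lambda u,v,z:p2w('top',(u,v),z)[:2]
a=[W(135.4,185.8,52),W(147.2,186,52),W(134.4,230.8,52),W(146.6,230.6,52)]; print('slot prongs top',a,np.mean(a,0))
sp=[p2w('scene',q,52)[:2] for q in ((359.5,328.5),(372,341),(406.5,302),(420,313))]; print('scene',sp,np.mean(sp,0))
for pr in ((a[0]+a[1],a[2]+a[3]),(sp[0]+sp[1],sp[2]+sp[3]),(sp[2]+sp[3],sp[0]+sp[1])):
    d=(pr[0]-pr[1])/2; print(np.hypot(*d),np.degrees(np.arctan2(d[1],d[0])))
b=[W(136,175.5,8),W(134.3,246.5,8),W(181.3,174.7,8),W(180.5,247,8)];print('base',b,np.mean(b,0))
c=[W(206,160,24),W(254,156,24),W(211.5,242.5,24),W(260,239,24)];print('tray',c,np.mean(c,0))
d=(c[0]+c[1]-c[2]-c[3])/2;print(np.hypot(*d),np.degrees(np.arctan2(d[1],d[0])))
e=[W(226,157,115),W(231.7,233,115)];d=e[0]-e[1];print('div',e,np.mean(e,0),np.hypot(*d),np.degrees(np.arctan2(d[1],d[0])))
f=[p2w('scene',q,115)[:2] for q in ((260,248.5),(335,216.5))];print('div scene',f,np.mean(f,0))
C={'A':(339.4,153.8),'B':(382.8,171.6),'C':(376.4,208.8),'D':(378,251),'P1':(295,150.7),'P2':(418.3,196.5),'P3':(292.3,235)}
for k,v in C.items(): print(k,W(*v,46))
for k,v in dict(pot=(292,193),dish=(337,237)).items(): print(k,W(*v,40))
for k,v in dict(b1=(333,196),b2=(417,239)).items(): print(k,W(*v,28))
```

```text
slot prongs top [array([576.4, 366.3]), array([576.6, 333.5]), array([454.5, 362. ]), array([456. , 328.4])] [515.9 347.6]
scene [array([579.3, 337.1]), array([579., 369.]), array([463.6, 332.3]), array([462.8, 364.9])] [521.2 350.8]
121.35205011858072 2.2175739397059133
116.00085923615124 2.1972182891950545
116.00085923615124 -177.80278171080496
base [array([612.3, 380. ]), array([413.5, 373.4]), array([617.2, 250.9]), array([416.3, 243.5])] [514.8 311.9]
tray [array([656.9, 180.8]), array([671. ,  48.7]), array([430.6, 156.1]), array([443.7,  25.2])] [550.6 102.7]
228.0465527173909 6.073615474859407
div [array([646.8, 114.8]), array([452.5,  92.8])] [549.7 103.8] 195.54375287279822 6.450522898073787
div scene [array([655.8, 123.4]), array([464.6, 108.3])] [560.2 115.8]
A [ 678.3 -183.2]
B [ 632.8 -301.5]
C [ 531.3 -284.3]
D [ 418.7 -289.5]
P1 [683.5 -63. ]
P2 [ 567.7 -398.6]
P3 [455.6 -61. ]
pot [568.7 -57.7]
dish [ 453.6 -180.3]
b1 [ 565.1 -169.2]
b2 [ 454.  -399.8]
```

```bash
cat >> h.py <<'E'
from scipy.spatial.transform import Rotation as Ro
def go(x,y,z,yaw):
    s=telemetry.sense(); R=Ro.from_euler('xyz',s['tcp_rot'],degrees=True); T=Ro.from_euler('xyz',[180,0,yaw],degrees=True)
    d=R.inv().apply(np.array([x,y,z])-s['tool_pos'])/10; w=(R.inv()*T).as_rotvec()
    print('shift cm',np.round(d,2),'turn',np.round(w,4),'n>=',np.ceil(max(np.linalg.norm(d)/5,np.degrees(np.linalg.norm(w))/8.59)),'| t',round(float(s['time']),2),'pos',np.round(s['tool_pos'],1),np.round(s['tcp_rot'],2),'F',np.round(s['ft_force'],1),'gap',round(float(s['finger_gap']),1))
E
python3 -c "
from h import *
go(549.8,103.8,219,6.2)"
```

```text
shift cm [ 55.17 -50.69   0.11] turn [-1.700e-03  1.000e-04  2.446e-01] n>= 15.0 | t 0.1 pos [ 207.2 -562.5  219.1] [-1.799e+02 -1.000e-02  2.021e+01] F [-0.5  0.4 -0.2] gap 85.6
```

```bash
python3 -m inch '[[[55.17,-50.69,0.1],[0,0,0.2446],0.5],[[55.17,-50.69,0.1],[0,0,0.2446],0.5],[[55.17,-50.69,0.1],[0,0,0.2446],0.5],[[55.17,-50.69,0.1],[0,0,0.2446],0.5],[[55.17,-50.69,0.1],[0,0,0.2446],0.5],[[55.17,-50.69,0.1],[0,0,0.2446],0.5],[[55.17,-50.69,0.1],[0,0,0.2446],0.5],[[55.17,-50.69,0.1],[0,0,0.2446],0.5],[[55.17,-50.69,0.1],[0,0,0.2446],0.5],[[55.17,-50.69,0.1],[0,0,0.2446],0.5],[[55.17,-50.69,0.1],[0,0,0.2446],0.5],[[55.17,-50.69,0.1],[0,0,0.2446],0.5],[[55.17,-50.69,0.1],[0,0,0.2446],0.5],[[55.17,-50.69,0.1],[0,0,0.2446],0.5],[[55.17,-50.69,0.1],[0,0,0.2446],0.5],[[55.17,-50.69,0.1],[0,0,0.2446],0.5],[[55.17,-50.69,0.1],[0,0,0.2446],0.5],[[55.17,-50.69,0.1],[0,0,0.2446],0.5],[[55.17,-50.69,0.1],[0,0,0.2446],0.5]]' 30
python3 -c "
from h import *
go(549.8,103.8,88,6.2)
im=viewer.snapshot('top');crop(im,180,130,340,270,4,'pics/t1.png',10)"
```

```text
time: 2.0
tool_pos: [549.6, 102.1, 219.2]
tcp_rot: [180.0, -0.0, 6.1]
ft_force: [-0.7, -0.6, -0.6]
finger_gap: 43.0
shift cm [ 0.03 -0.17 13.12] turn [ 0.0002 -0.     -0.0016] n>= 3.0 | t 2.0 pos [549.6 102.1 219.2] [179.99  -0.     6.11] F [-0.7 -0.6 -0.6] gap 43.0
```

View pics/t1.png

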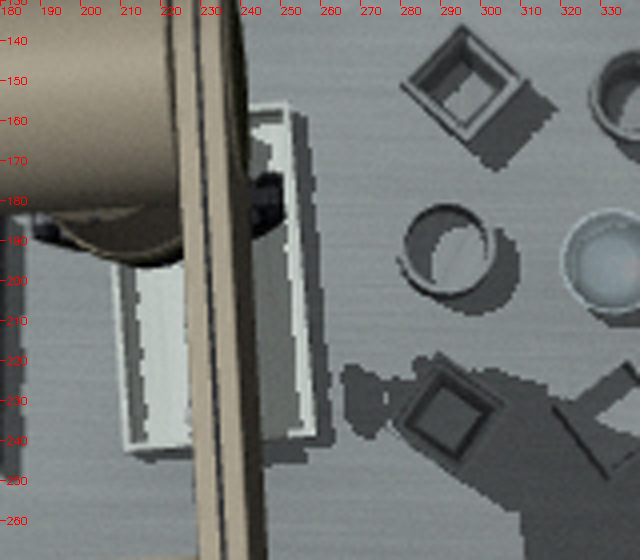

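```bash
python3 -m inch '[[[0,-0.17,3],[0,0,0],0.5],[[0,-0.17,6],[0,0,0],0.5],[[0,-0.17,9],[0,0,0],0.5],[[0,-0.17,11],[0,0,0],0.5],[[0,-0.17,12.5],[0,0,0],0.5],[[0,-0.17,13],[0,0,0],0.5],[[0,-0.17,13],[0,0,0],0],[[0,-0.17,13],[0,0,0],0],[[0,-0.17,13],[0,0,0],0],[[0,-0.17,13],[0,0,0],0],[[0,-0.17,13],[0,0,0],0],[[0,-0.17,13],[0,0,0],0],[[0,-0.17,13],[0,0,0],0]]' 30
python3 -c "
from h import *
go(549.8,103.8,88,6.2)
im=viewer.snapshot('scene');crop(im,220,140,380,300,4,'pics/s1.png',10)"
```

```text
time: 3.35
tool_pos: [550.9, 105.1, 90.8]
tcp_rot: [180.0, -0.2, 6.2]
ft_force: [-0.5, -0.8, 5.9]
finger_gap: 4.8
shift cm [-0.12  0.12  0.27] turn [ 0.0001 -0.0027  0.0002] n>= 1.0 | t 3.35 pos [550.9 105.1  90.8] [ 1.80e+02 -1.60e-01  6.21e+00] F [-0.5 -0.8  5.9] gap 4.8
```

View pics/s1.png

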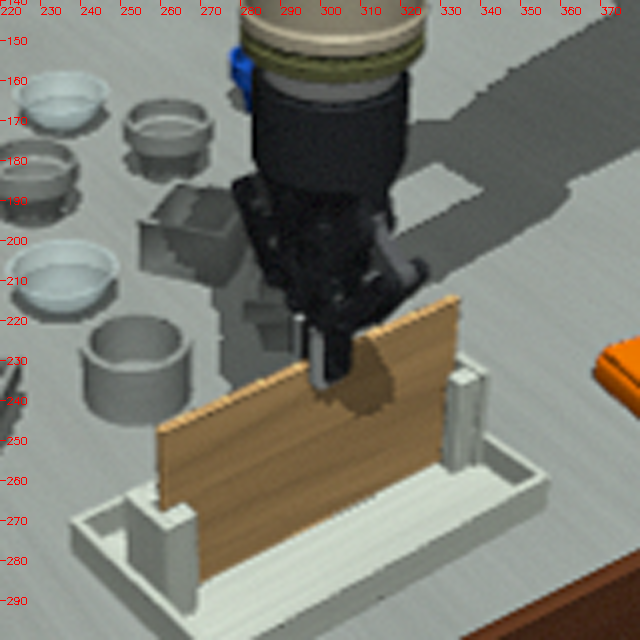

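```bash
python3 -m inch '[[[0,0,-1],[0,0,0],0],[[0,0,-3],[0,0,0],0],[[0,0,-5],[0,0,0],0],[[0,0,-7],[0,0,0],0],[[0,0,-9],[0,0,0],0],[[0,0,-11],[0,0,0],0],[[0,0,-13],[0,0,0],0],[[0,0,-15],[0,0,0],0],[[0,0,-15],[0,0,0],0],[[0,0,-15],[0,0,0],0]]' 40
python3 -c "
from h import *
go(516.5,348.2,240,2.1)
im=viewer.snapshot('scene');crop(im,220,100,440,300,3,'pics/s2.png',10)"
```

```text
time: 4.4
tool_pos: [549.8, 105.0, 239.2]
tcp_rot: [180.0, -0.0, 6.2]
ft_force: [-0.3, 0.5, 0.3]
finger_gap: 4.6
shift cm [ -0.69 -24.54  -0.08] turn [-0.     -0.0007  0.0716] n>= 5.0 | t 4.4 pos [549.8 105.  239.2] [ 1.8e+02 -4.0e-02  6.2e+00] F [-0.3  0.5  0.3] gap 4.6
```

View pics/s2.png

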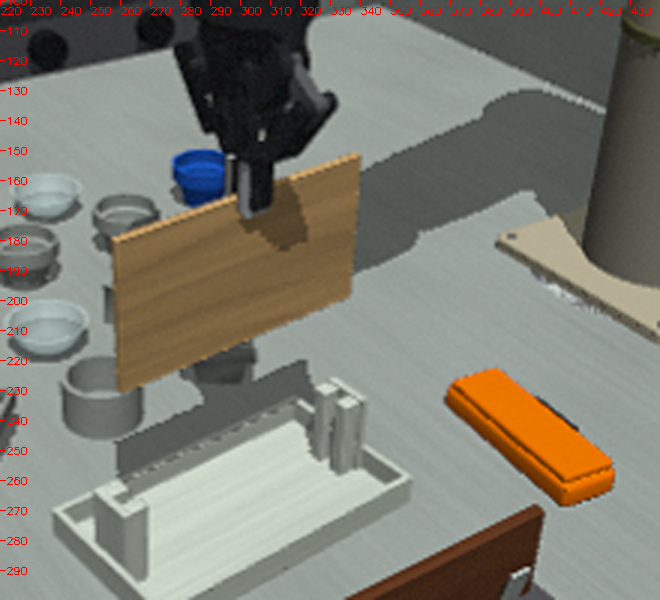

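```bash
python3 -m inch '[[[-0.2,-5,0],[0,0,0.02],0],[[-0.4,-10,0],[0,0,0.04],0],[[-0.5,-15,0],[0,0,0.06],0],[[-0.6,-19,0],[0,0,0.0716],0],[[-0.69,-22.5,0],[0,0,0.0716],0],[[-0.69,-24.4,0],[0,0,0.0716],0],[[-0.69,-24.5,0],[0,0,0.0716],0],[[-0.69,-24.5,0],[0,0,0.0716],0],[[-0.69,-24.5,0],[0,0,0.0716],0],[[-0.69,-24.5,0],[0,0,0.0716],0]]' 40
python3 -c "
from h import *
go(516.5,348.2,95,2.1)"
```

```text
time: 5.45
tool_pos: [516.9, 346.4, 239.0]
tcp_rot: [180.0, 0.0, 2.0]
ft_force: [0.3, 0.6, -1.7]
finger_gap: 4.6
shift cm [-0.03 -0.19 14.4 ] turn [ 0.0004  0.0001 -0.0018] n>= 3.0 | t 5.45 pos [516.9 346.4 239. ] [179.98   0.     2.  ] F [ 0.3  0.6 -1.7] gap 4.6
```

```bash
python3 -m inch '[[[0,-0.15,3],[0,0,0],0],[[0,-0.15,6],[0,0,0],0],[[0,-0.15,8],[0,0,0],0],[[0,-0.15,8],[0,0,0],0],[[0,-0.15,8],[0,0,0],0]]'
python3 -c "
from h import *
go(516.5,348.2,95,2.1)
im=viewer.snapshot('scene');crop(im,290,170,450,380,3,'pics/s3.png',10)
im=viewer.snapshot('top');crop(im,120,130,240,270,4,'pics/t3.png',10)"
```

```text
time: 5.95
tool_pos: [516.7, 348.5, 159.6]
tcp_rot: [180.0, 0.0, 2.0]
ft_force: [-0.7, -0.4, 0.1]
finger_gap: 4.6
shift cm [-0.02  0.03  6.46] turn [ 0.0002  0.0001 -0.0011] n>= 2.0 | t 5.95 pos [516.7 348.5 159.6] [1.7999e+02 1.0000e-02 2.0300e+00] F [-0.7 -0.4  0.1] gap 4.6
```

View pics/s3.png

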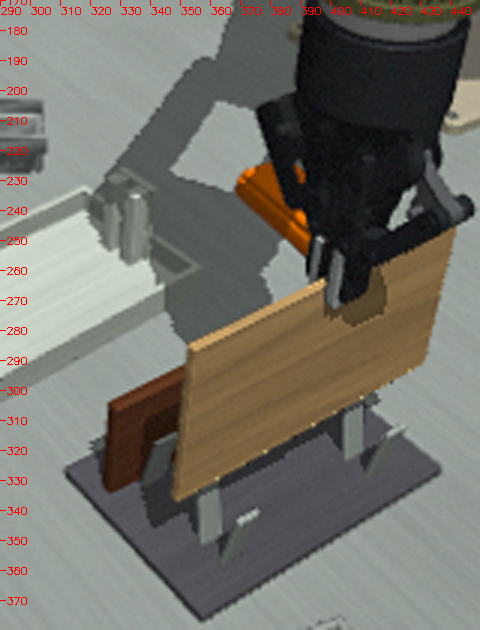

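View pics/t3.png

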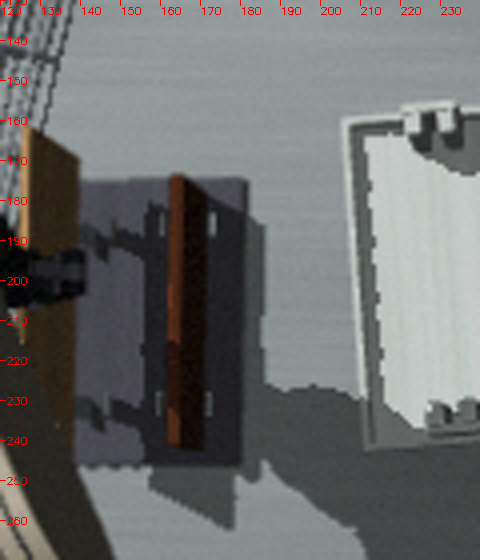

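```bash
python3 -m inch '[[[0,0,1.5],[0,0,0],0],[[0,0,3],[0,0,0],0],[[0,0,4.5],[0,0,0],0],[[0,0,5.5],[0,0,0],0],[[0,0,6.2],[0,0,0],0],[[0,0,6.2],[0,0,0],0],[[0,0,6.2],[0,0,0],0]]'
python3 -c "
from h import *
go(516.5,348.2,95,2.1)
im=viewer.snapshot('scene');crop(im,290,170,450,380,3,'pics/s4.png',10)"
```

```text
time: 6.75
tool_pos: [516.5, 349.4, 97.2]
tcp_rot: [-180.0, -0.0, 2.1]
ft_force: [0.8, 0.1, -0.6]
finger_gap: 4.7
shift cm [-0.    0.12  0.22] turn [-0.     -0.0001  0.0001] n>= 1.0 | t 6.75 pos [516.5 349.4  97.2] [-1.8e+02 -1.0e-02  2.1e+00] F [ 0.8  0.1 -0.6] gap 4.7
```

View pics/s4.png

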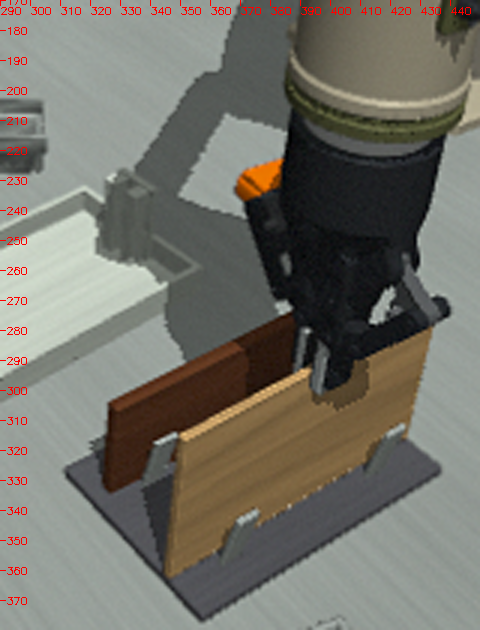

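```bash
python3 -m inch '[[[0,0,0.4],[0,0,0],0],[[0,0,0.7],[0,0,0],0],[[0,0,0.7],[0,0,0],0]]'; python3 -m inch '[[[0,0,0.3],[0,0,0],0],[[0,0,0.5],[0,0,0],0],[[0,0,0.5],[0,0,0],0]]'
```

```text
time: 7.1
tool_pos: [517.4, 350.9, 93.7]
tcp_rot: [-179.8, -0.2, 2.1]
ft_force: [-6.9, -0.3, 16.1]
finger_gap: 4.9
time: 7.4
tool_pos: [517.8, 352.6, 93.4]
tcp_rot: [-179.7, -0.3, 2.2]
ft_force: [-20.8, -3.1, 44.4]
finger_gap: 4.5
```

```bash
python3 -m inch '[[[0,0,-0.5],[0,0,0],0],[[0,0,-0.5],[0,0,0],0],[[0,0,-0.5],[0,0,0],0.15],[[0,0,-0.5],[0,0,0],0.3],[[0,0,-0.5],[0,0,0],0.5],[[0,0,-0.5],[0,0,0],0.5],[[0,0,-0.5],[0,0,0],0.5],[[0,0,-0.5],[0,0,0],0.5],[[0,0,-4],[0,0,0],0.5],[[0,0,-8],[0,0,0],0.5],[[0,0,-13],[0,0,0],0.5],[[0,0,-13],[0,0,0],0.5]]'
python3 -c "
from h import *
go(678,-183,150,90)
im=viewer.snapshot('scene');crop(im,120,130,450,380,2,'pics/s5.png',10)"
```

```text
time: 8.6
tool_pos: [520.1, 351.4, 224.7]
tcp_rot: [-179.6, -0.7, 2.1]
ft_force: [0.7, -0.5, 0.8]
finger_gap: 42.5
shift cm [13.73 54.03  7.3 ] turn [ 0.0044 -0.0147 -1.5341] n>= 12.0 | t 8.6 pos [520.1 351.4 224.7] [-179.64   -0.7     2.1 ] F [ 0.7 -0.5  0.8] gap 42.5
```

View pics/s5.png

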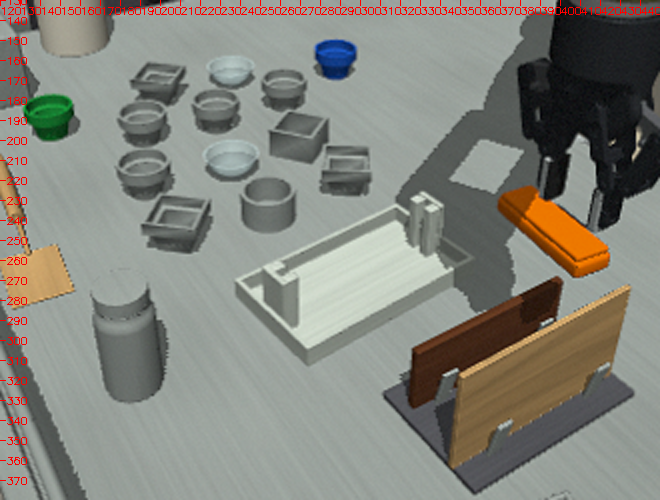

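```bash
python3 -c "
from h import *
go(550.5,103,60,6.1)"
```

```text
shift cm [ 2.11 24.95 15.99] turn [-0.0041 -0.0087 -0.0698] n>= 6.0 | t 8.65 pos [519.  350.8 220.9] [-179.75   -0.49    2.1 ] F [ 0.4  0.5 -0.1] gap 42.6
```

```bash
python3 -m inch '[[[2.1,24.8,0],[0,0,-0.07],0.78],[[2.1,24.8,0],[0,0,-0.07],0.78],[[2.1,24.8,0],[0,0,-0.07],0.78],[[2.1,24.8,0],[0,0,-0.07],0.78],[[2.1,24.8,0],[0,0,-0.07],0.78],[[2.1,24.8,0],[0,0,-0.07],0.78],[[2.1,24.8,0],[0,0,-0.07],0.78],[[2.1,24.8,4],[0,0,-0.07],0.78],[[2.1,24.8,8],[0,0,-0.07],0.78],[[2.1,24.8,12],[0,0,-0.07],0.78],[[2.1,24.8,15],[0,0,-0.07],0.78],[[2.1,24.8,15],[0,0,-0.07],0.78],[[2.1,24.8,15],[0,0,-0.07],0.78],[[2.1,24.8,15],[0,0,-0.07],0.78]]'
python3 -c "
from h import *
go(550.5,103,30,6.1)"
```

```text
time: 10.05
tool_pos: [548.0, 103.1, 67.4]
tcp_rot: [-180.0, -0.2, 6.2]
ft_force: [0.7, 0.3, 0.8]
finger_gap: 66.4
shift cm [0.24 0.04 3.74] turn [-0.0001 -0.0033  0.0011] n>= 1.0 | t 10.05 pos [548.  103.1  67.4] [-180.     -0.19    6.16] F [0.7 0.3 0.8] gap 66.4
```

```bash
python3 -m inch '[[[0,0,2],[0,0,0],0.78],[[0,0,4],[0,0,0],0.78],[[0,0,4.4],[0,0,0],0.78],[[0,0,4.4],[0,0,0],0.78],[[0,0,4.4],[0,0,0],0.78]]'; for i in 1 2 3 4 5; do python3 -m inch '[[[0,0,0.15],[0,0,0],0.78],[[0,0,0.3],[0,0,0],0.78]]'|egrep 'pos|for'; done
```

```text
time: 10.55
tool_pos: [547.8, 102.4, 23.0]
tcp_rot: [180.0, -0.2, 6.1]
ft_force: [0.9, -0.6, 0.0]
finger_gap: 66.6
tool_pos: [547.4, 102.3, 19.2]
ft_force: [-0.6, -0.4, -0.1]
tool_pos: [546.5, 102.2, 15.1]
ft_force: [-0.1, 0.5, 0.7]
tool_pos: [546.3, 102.2, 11.9]
ft_force: [-0.2, -0.7, 0.8]
tool_pos: [546.4, 102.2, 8.9]
ft_force: [-1.2, -0.5, -0.9]
tool_pos: [546.4, 102.2, 6.0]
ft_force: [-1.1, 0.2, -0.9]
```

```bash
for i in 1 2 3 4 ; do python3 -m inch '[[[0,0,0.1],[0,0,0],0.78],[[0,0,0.2],[0,0,0],0.78]]'|egrep 'pos|for'; done
```

```text
tool_pos: [546.4, 102.2, 4.0]
ft_force: [0.2, -0.4, -0.7]
tool_pos: [546.5, 102.2, 2.1]
ft_force: [0.8, 0.2, -1.2]
tool_pos: [546.4, 102.2, -0.0]
ft_force: [0.3, 1.0, 0.2]
tool_pos: [546.4, 102.2, -2.0]
ft_force: [-0.1, 0.1, -0.3]
```

```bash
python3 -c "
from h import *
im=viewer.snapshot('scene');crop(im,220,140,380,310,4,'pics/s6.png',10)"
```

```text
(no output)
```

View pics/s6.png

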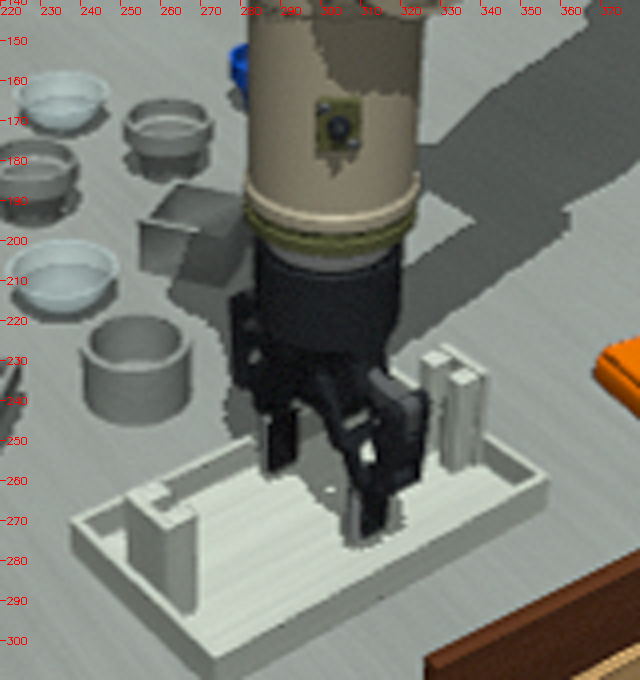

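```bash
for i in 1 2 3 ; do python3 -m inch '[[[0,0,0.1],[0,0,0],0.78],[[0,0,0.1],[0,0,0],0.78]]'|egrep 'pos|for'; done
```

```text
tool_pos: [546.3, 102.2, -3.1]
ft_force: [-0.1, 0.2, 0.4]
tool_pos: [546.3, 102.2, -4.0]
ft_force: [-1.3, -0.5, -0.4]
tool_pos: [546.3, 102.2, -5.0]
ft_force: [-0.2, 0.0, -0.5]
```

```bash
python3 -c "
from h import *
t=np.radians(6.1)
ny=np.array([-np.sin(t),np.cos(t)])
for z in (70,80,90,100): print(z,w2p('scene',np.r_[np.array([550.9,105.1])+ny*5,z]))
for z in (0,5,10,15):
  for s in (1,-1): print(z,s,w2p('scene',np.r_[np.array([546.4,102.2])+s*ny*37,z]))
"
```

```text
70 [[301.43085104 246.3059594 ]]
80 [[301.55230429 242.49563211]]
90 [[301.67526015 238.64052108]]
100 [[301.79974836 234.73977813]]
0 1 [[311.05533367 278.10163067]]
0 -1 [[289.82705469 260.69690761]]
5 1 [[311.14163544 276.33250095]]
5 -1 [[289.8518049  258.96966311]]
10 1 [[311.22845318 274.55335606]]
10 -1 [[289.87669298 257.2330857 ]]
15 1 [[311.31579178 272.76410549]]
15 -1 [[289.90172015 255.48709468]]
```

```bash
for i in 1 2 3 4 ; do python3 -m inch '[[[0,0,0.1],[0,0,0],0.78],[[0,0,0.1],[0,0,0],0.78]]'|egrep 'pos|for'; done
```

```text
tool_pos: [546.3, 102.2, -6.1]
ft_force: [0.0, 0.2, -0.9]
tool_pos: [546.3, 102.2, -7.0]
ft_force: [0.5, 0.4, 0.7]
tool_pos: [546.3, 102.2, -8.1]
ft_force: [0.1, 0.5, -0.2]
tool_pos: [546.3, 102.2, -9.1]
ft_force: [0.3, 0.8, 0.5]
```

```bash
python3 -c "
from h import *
im=viewer.snapshot('scene');crop(im,260,200,350,300,7,'pics/s7.png',10); print(telemetry.sense()['joint_pos'],telemetry.sense()['joint_efforts'])"
```

```text
[5.30928703e+00 1.41604335e+01 1.03192850e+02 1.52043579e-03
 6.26559991e+01 8.92041294e+01] [-3.92511211e-03 -5.50427842e+01 -4.21906936e+01 -1.13630463e-04
 -1.63454498e-02  3.47202587e-06]
```

View pics/s7.png

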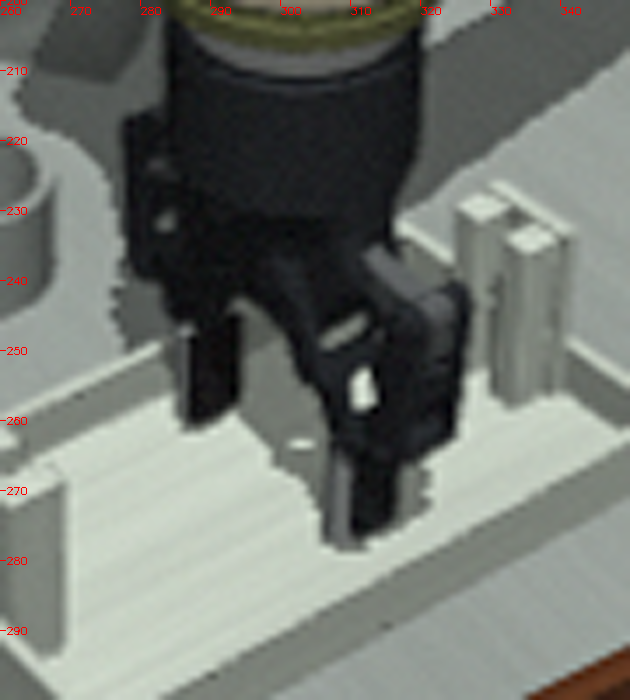

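```bash
for i in 1 2 3 ; do python3 -m inch '[[[0,0,0.1],[0,0,0],0.78],[[0,0,0.1],[0,0,0],0.78]]'|egrep 'pos|for'; done
```

```text
tool_pos: [546.3, 102.2, -10.1]
ft_force: [-0.3, -0.3, -0.4]
tool_pos: [546.3, 102.2, -11.0]
ft_force: [-0.5, -0.0, 0.1]
tool_pos: [546.3, 102.2, -12.1]
ft_force: [-0.1, -0.2, -1.2]
```

```bash
python3 -c "
from h import *
im=viewer.snapshot('scene');crop(im,260,200,350,300,7,'pics/s8.png',10)
im=viewer.snapshot('top');crop(im,190,140,290,250,5,'pics/t8.png',10)"
```

```text
(no output)
```

View pics/s8.png

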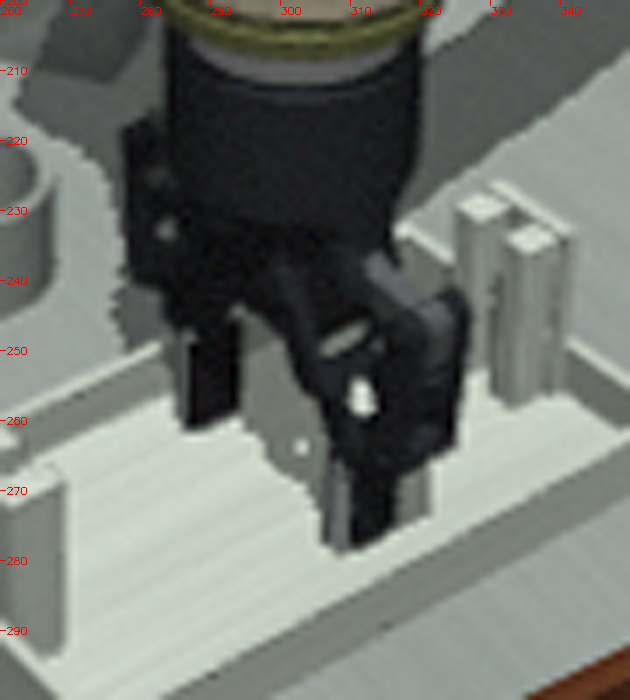

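View pics/t8.png

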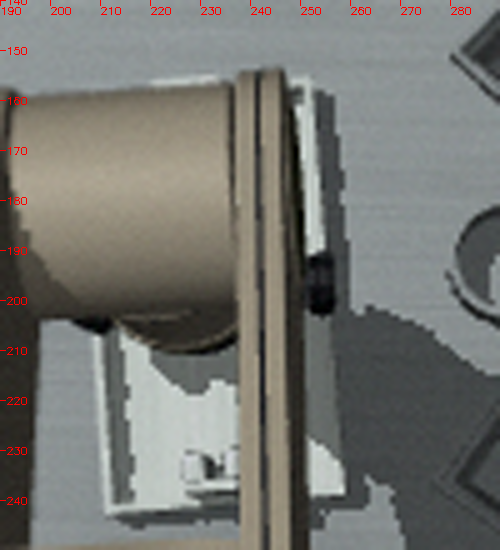

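```bash
for i in 1 2 3 ; do python3 -m inch '[[[0,0,0.1],[0,0,0],0.78],[[0,0,0.1],[0,0,0],0.78]]'|egrep 'pos|for|gap'; done
```

```text
tool_pos: [546.5, 102.2, -12.9]
ft_force: [0.6, 0.8, 1.1]
finger_gap: 66.8
tool_pos: [546.5, 102.2, -12.9]
ft_force: [-5.3, -0.8, 10.6]
finger_gap: 66.5
tool_pos: [546.6, 102.2, -13.0]
ft_force: [-10.5, -0.9, 19.8]
finger_gap: 66.5
```

```bash
python3 -m inch '[[[0,0,-4],[0,0,0],0.78],[[0,0,-8],[0,0,0],0.78],[[0,0,-12],[0,0,0],1],[[0,0,-16],[0,0,0],1],[[0,0,-16],[0,0,0],1],[[0,0,-16],[0,0,0],1],[[0,0,-16],[0,0,0],1]]'
python3 -c "
from h import *
go(678.3,-183.2,145,6.1)"
```

```text
time: 15.85
tool_pos: [545.6, 102.1, 143.8]
tcp_rot: [-180.0, 0.1, 6.1]
ft_force: [-0.2, 0.2, -0.6]
finger_gap: 85.6
shift cm [10.16 29.78 -0.15] turn [-0.      0.002   0.0002] n>= 7.0 | t 15.85 pos [545.6 102.1 143.8] [-1.80e+02  1.10e-01  6.11e+00] F [-0.2  0.2 -0.6] gap 85.6
```

```bash
python3 -m inch '[[[10.16,29.8,0],[0,0.002,0],1],[[10.16,29.8,0],[0,0.002,0],1],[[10.16,29.8,0],[0,0.002,0],1],[[10.16,29.8,0],[0,0.002,0],1],[[10.16,29.8,0],[0,0.002,0],1],[[10.16,29.8,0],[0,0.002,0],1],[[10.16,29.8,0],[0,0.002,0],1],[[10.16,29.8,0],[0,0.002,0],1],[[10.16,29.8,0],[0,0.002,0],1],[[10.16,29.8,0],[0,0.002,0],1],[[10.16,29.8,0],[0,0.002,0],1]]'
python3 -c "
from h import *
go(678.3,-183.2,45,6.1)
im=viewer.snapshot('top');crop(im,270,125,445,270,4,'pics/t9.png',10)
im=viewer.snapshot('scene');crop(im,120,60,320,265,3,'pics/s9.png',10)"
```

```text
time: 16.95
tool_pos: [678.8, -181.6, 144.9]
tcp_rot: [-180.0, -0.1, 6.2]
ft_force: [-0.2, 0.4, 0.2]
finger_gap: 85.3
shift cm [-0.08  0.15  9.99] turn [-0.0004 -0.0015  0.0018] n>= 2.0 | t 16.95 pos [ 678.8 -181.6  144.9] [-1.7997e+02 -9.0000e-02  6.2000e+00] F [-0.2  0.4  0.2] gap 85.3
```

View pics/t9.png

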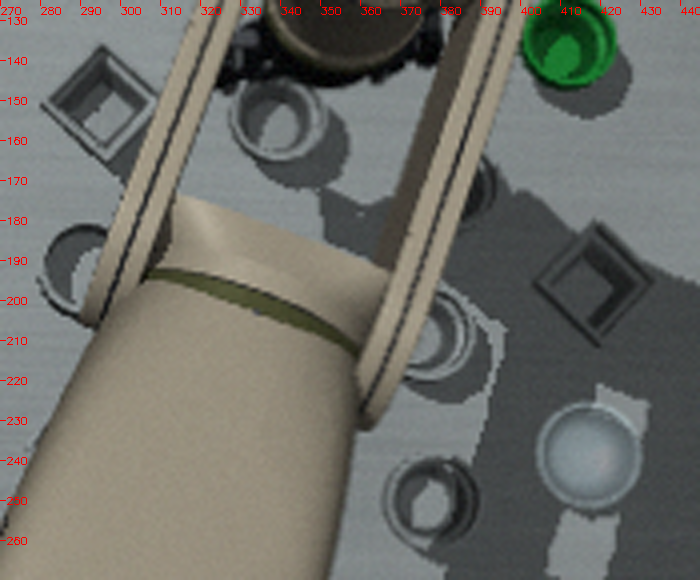

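View pics/s9.png

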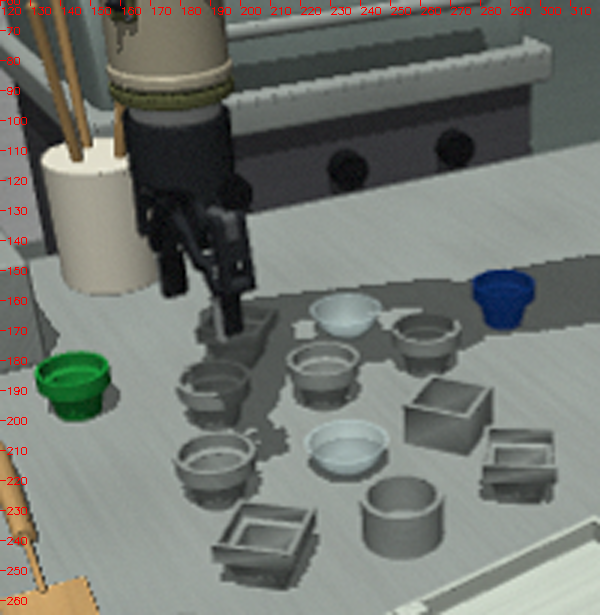

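```bash
python3 -c "
from h import *
for n in('top','scene'): print(w2p(n,[[678.8,-181.6,165],[678.8,-181.6,145],[678.8,-181.6,46],[678.8,-181.6,300]]))
print(p2w('scene',(191.5,209.5),46))
"
```

```text
[[344.3358644  142.9382833 ]
 [343.33193318 144.86922673]
 [338.7954372  153.58980715]
 [352.05420116 128.07981779]]
[[187.72360215 166.07192149]
 [188.70944411 173.6894771 ]
 [193.27501258 209.13769219]
 [180.41556097 109.99865698]]
[ 683.16918182 -182.27732904   46.        ]
```

```bash
python3 -m inch '[[[0,0.15,3],[0,0,0],1],[[0,0.15,6],[0,0,0],1],[[0,0.15,9],[0,0,0],1],[[0,0.15,11],[0,0,0],1],[[0,0.15,12.5],[0,0,0],1],[[0,0.15,13.1],[0,0,0],1],[[0,0.15,13.1],[0,0,0],1],[[0,0.15,13.1],[0,0,0],1]]' 
python3 -c "
from h import *
go(678.3,-183.2,14,6.1)
im=viewer.snapshot('scene');crop(im,140,100,280,265,4,'pics/s10.png',10)"
```

```text
time: 17.85
tool_pos: [680.5, -185.0, 15.6]
tcp_rot: [179.9, -0.2, 6.1]
ft_force: [0.5, -0.2, 0.0]
finger_gap: 85.4
shift cm [-0.2  -0.2   0.16] turn [ 0.0009 -0.0038  0.0002] n>= 1.0 | t 17.85 pos [ 680.5 -185.    15.6] [179.95  -0.22   6.11] F [ 0.5 -0.2  0. ] gap 85.4
```

View pics/s10.png

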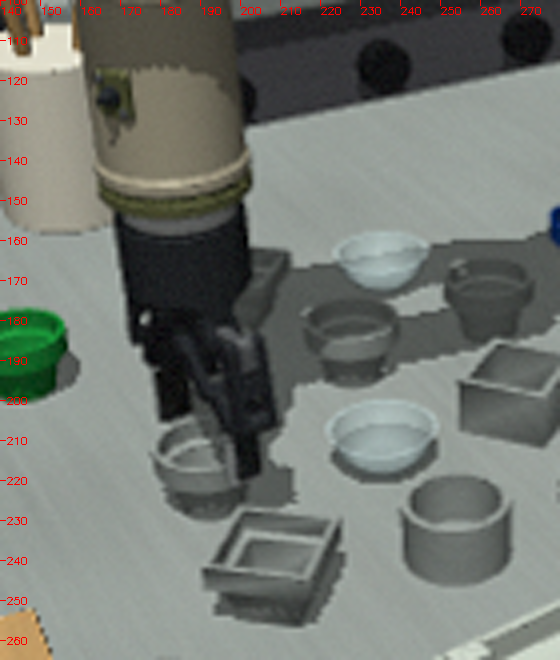

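```bash
python3 -m inch '[[[0,-0.1,0.15],[0,0,0],0.7],[[0,-0.1,0.15],[0,0,0],0.6],[[0,-0.1,0.15],[0,0,0],0.6],[[0,-0.1,0.15],[0,0,0],0.6],[[0,-0.1,0.15],[0,0,0],0.6],[[0,-0.1,-3],[0,0,0],0.6],[[0,-0.1,-6],[0,0,0],0.6],[[0,-0.1,-6],[0,0,0],0.6],[[0,-0.1,-6],[0,0,0],0.6]]' 40
python3 -c "
from h import *
go(678.3,-183.2,14,6.1)
im=viewer.snapshot('scene');crop(im,120,80,280,265,4,'pics/s11.png',10)"
```

```text
time: 18.8
tool_pos: [680.2, -184.1, 75.5]
tcp_rot: [179.9, -0.2, 6.1]
ft_force: [-0.2, -0.0, -0.8]
finger_gap: 65.6
shift cm [-0.2  -0.11  6.15] turn [ 0.0011 -0.0042  0.0001] n>= 2.0 | t 18.8 pos [ 680.2 -184.1   75.5] [179.94  -0.24   6.11] F [-0.2 -0.  -0.8] gap 65.6
```

View pics/s11.png

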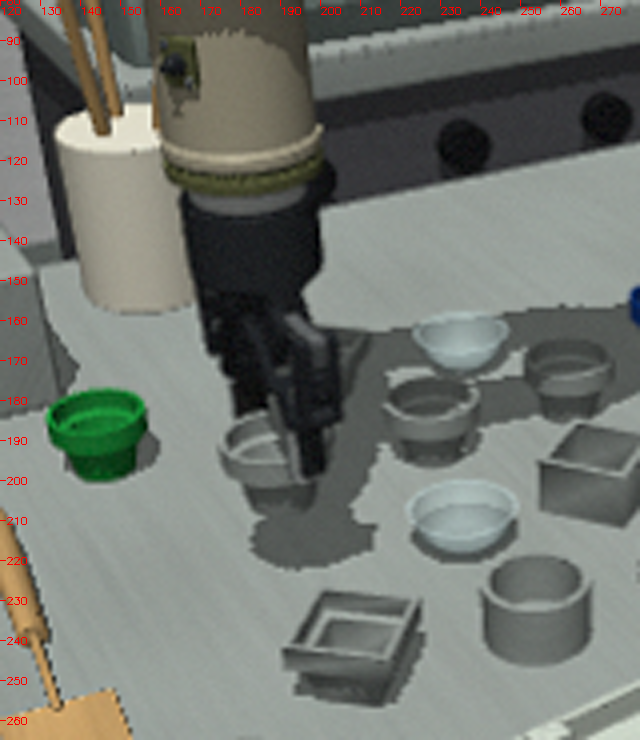

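```bash
python3 -c "
from h import *
# cup rim ellipse: left edge 175 right ~? ; compare with scene bias measured from cup on table
print(w2p('scene',[[680.2,-184.1,107],[680.2,-184.1,93]]))
a=cv2.imread('pics/sc1.png')
import cv2
s=cv2.imread('pics/scene0.png')[:,:,::-1]
# known rigs bias: green cup etc
im=viewer.snapshot('scene');crop(im,160,160,225,225,10,'pics/s12.png',5)
"
```

```text
[[189.58413021 187.43215413]
 [190.23859364 192.46165178]]
```

View pics/s12.png

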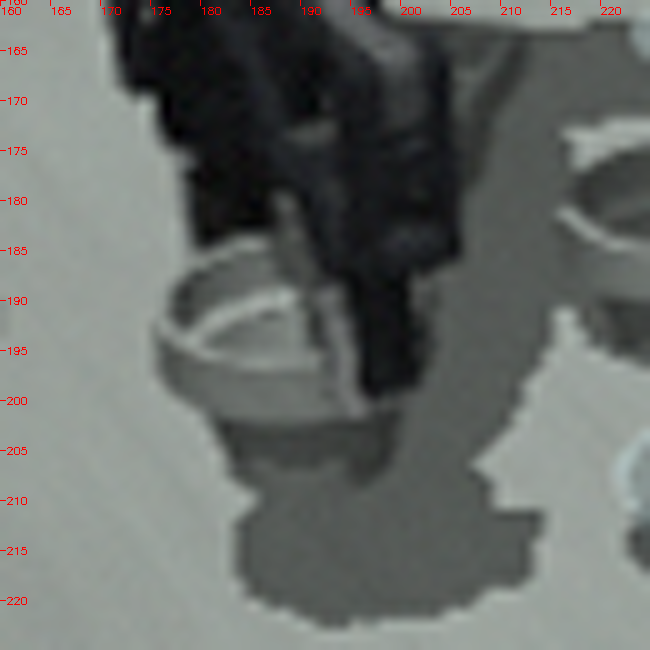

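```bash
python3 -c "
from h import *
go(595.3,107.8,120,6.1)"
```

```text
shift cm [ -5.16 -29.85  -4.71] turn [-0.0009 -0.      0.0001] n>= 7.0 | t 18.9 pos [ 678.4 -183.4   72.6] [-179.95   -0.      6.11] F [ 0.1  0.4 -1.2] gap 66.0
```

```bash
python3 -m inch '[[[0,0,-4.7],[0,0,0],0.6],[[-5.16,-29.85,-4.7],[0,0,0],0.6],[[-5.16,-29.85,-4.7],[0,0,0],0.6],[[-5.16,-29.85,-4.7],[0,0,0],0.6],[[-5.16,-29.85,-4.7],[0,0,0],0.6],[[-5.16,-29.85,-4.7],[0,0,0],0.6],[[-5.16,-29.85,-4.7],[0,0,0],0.6],[[-5.16,-29.85,-4.7],[0,0,0],0.6],[[-5.16,-29.85,-4.7],[0,0,0],0.6],[[-5.16,-29.85,-4.7],[0,0,0],0.6],[[-5.16,-29.85,-4.7],[0,0,0],0.6],[[-5.16,-29.85,-4.7],[0,0,0],0.6]]' 
python3 -c "
from h import *
go(595.3,107.8,22,6.1)"
```

```text
time: 20.1
tool_pos: [596.5, 106.1, 120.7]
tcp_rot: [180.0, -0.1, 6.0]
ft_force: [-0.1, -0.1, 0.0]
finger_gap: 66.1
shift cm [-0.11 -0.18  9.87] turn [ 0.0002 -0.0016 -0.0019] n>= 2.0 | t 20.1 pos [596.5 106.1 120.7] [ 1.7999e+02 -9.0000e-02  5.9900e+00] F [-0.1 -0.1  0. ] gap 66.1
```

```bash
python3 -m inch '[[[0,-0.18,3],[0,0,0],0.6],[[0,-0.18,6],[0,0,0],0.6],[[0,-0.18,8],[0,0,0],0.6],[[0,-0.18,9.3],[0,0,0],0.6],[[0,-0.18,9.7],[0,0,0],0.6],[[0,-0.18,9.7],[0,0,0],0.6],[[0,-0.18,9.7],[0,0,0],0.6],[[0,-0.18,9.7],[0,0,0],0.6]]'; python3 -m inch '[[[0,0,0.1],[0,0,0],0.6],[[0,0,0.2],[0,0,0],0.6],[[0,0,0.2],[0,0,0],0.6]]';python3 -m inch '[[[0,0,0.1],[0,0,0],0.6],[[0,0,0.2],[0,0,0],0.6],[[0,0,0.2],[0,0,0],0.6]]'
```

```text
time: 20.9
tool_pos: [597.4, 109.4, 25.6]
tcp_rot: [180.0, -0.3, 6.1]
ft_force: [-0.2, -0.3, -0.9]
finger_gap: 66.2
time: 21.2
tool_pos: [596.2, 109.4, 22.1]
tcp_rot: [180.0, -0.1, 6.1]
ft_force: [0.2, -0.2, -1.3]
finger_gap: 66.2
time: 21.5
tool_pos: [596.0, 109.3, 19.7]
tcp_rot: [-180.0, -0.1, 6.1]
ft_force: [0.3, 0.5, -1.4]
finger_gap: 65.9
```

```bash
python3 -m inch '[[[0,0,0.1],[0,0,0],0.6],[[0,0,0.2],[0,0,0],0.6],[[0,0,0.2],[0,0,0],0.6]]';python3 -m inch '[[[0,0,0.1],[0,0,0],0.6],[[0,0,0.1],[0,0,0],0.6]]'
```

```text
time: 21.8
tool_pos: [596.7, 109.4, 19.5]
tcp_rot: [180.0, -0.2, 6.1]
ft_force: [-5.3, -0.9, 11.0]
finger_gap: 66.3
time: 22.0
tool_pos: [597.0, 109.5, 19.6]
tcp_rot: [180.0, -0.2, 6.1]
ft_force: [-9.1, -1.8, 18.0]
finger_gap: 65.9
```

```bash
python3 -m inch '[[[0,0,-0.3],[0,0,0],0.6],[[0,0,-0.3],[0,0,0],0.85],[[0,0,-0.3],[0,0,0],1],[[0,0,-0.3],[0,0,0],1],[[0,0,-0.3],[0,0,0],1],[[0,0,-4],[0,0,0],1],[[0,0,-8],[0,0,0],1],[[0,0,-12.5],[0,0,0],1],[[0,0,-12.5],[0,0,0],1],[[0,0,-12.5],[0,0,0],1]]'
python3 -c "
from h import *
go(632.8,-301.5,145,6.1)
im=viewer.snapshot('top');crop(im,190,125,445,270,3,'pics/t13.png',10)
im=viewer.snapshot('scene');crop(im,120,60,400,305,3,'pics/s13.png',10)"
```

```text
time: 23.0
tool_pos: [597.3, 109.5, 144.0]
tcp_rot: [180.0, -0.3, 6.1]
ft_force: [-0.2, 0.2, -0.9]
finger_gap: 85.5
shift cm [-0.84 41.24 -0.11] turn [ 0.0001 -0.0059  0.0002] n>= 9.0 | t 23.0 pos [597.3 109.5 144. ] [180.    -0.34   6.11] F [-0.2  0.2 -0.9] gap 85.5
```

View pics/t13.png

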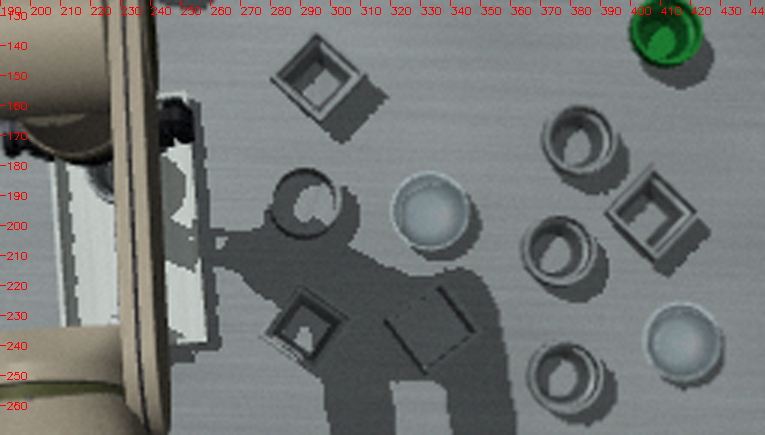

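View pics/s13.png

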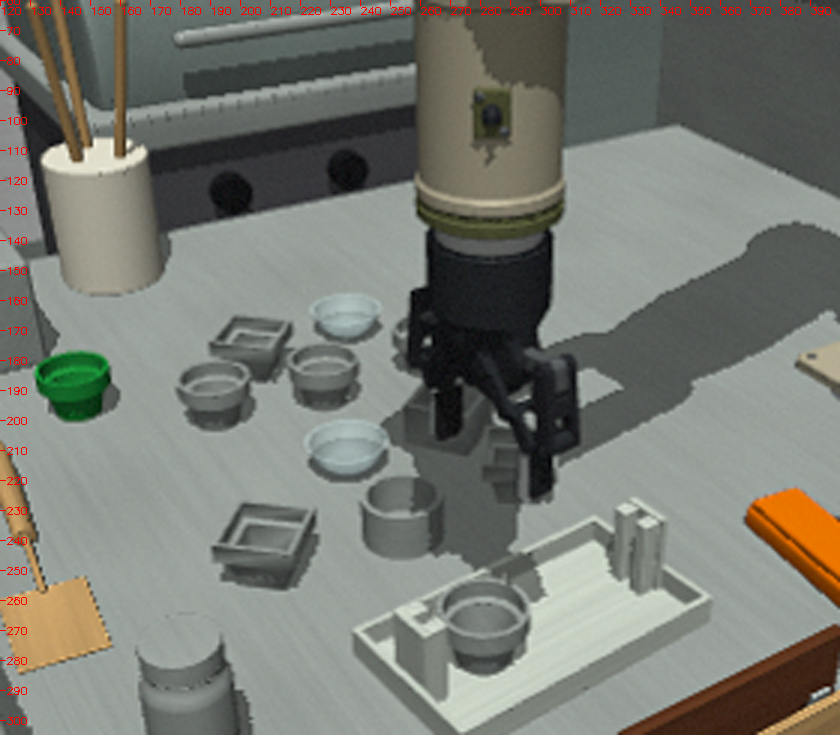

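```bash
python3 -c "
from h import *
print(p2w('top',(407,196),46))
go(633,-301.7,145,20)"
```

```text
[ 568.13542244 -367.5229357    46.        ]
shift cm [-0.61 41.26 -0.43] turn [ 0.000e+00 -1.000e-04 -2.425e-01] n>= 9.0 | t 23.1 pos [595.2 109.2 140.7] [-180.     -0.      6.11] F [-0.8  0.   0.1] gap 85.7
```

```bash
python3 -m inch '[[[-0.61,41.26,-0.4],[0,0,-0.2425],1],[[-0.61,41.26,-0.4],[0,0,-0.2425],1],[[-0.61,41.26,-0.4],[0,0,-0.2425],1],[[-0.61,41.26,-0.4],[0,0,-0.2425],1],[[-0.61,41.26,-0.4],[0,0,-0.2425],1],[[-0.61,41.26,-0.4],[0,0,-0.2425],1],[[-0.61,41.26,-0.4],[0,0,-0.2425],1],[[-0.61,41.26,-0.4],[0,0,-0.2425],1],[[-0.61,41.26,-0.4],[0,0,-0.2425],1],[[-0.61,41.26,-0.4],[0,0,-0.2425],1],[[-0.61,41.26,-0.4],[0,0,-0.2425],1],[[-0.61,41.26,-0.4],[0,0,-0.2425],1],[[-0.61,41.26,-0.4],[0,0,-0.2425],1],[[-0.61,41.26,-0.4],[0,0,-0.2425],1]]'
python3 -c "
from h import *
go(633,-301.7,14,20)"
```

```text
time: 24.5
tool_pos: [634.0, -300.3, 146.1]
tcp_rot: [180.0, -0.1, 20.1]
ft_force: [-0.2, -0.3, -0.5]
finger_gap: 85.1
shift cm [-0.17  0.09 13.21] turn [ 0.0004 -0.002   0.0016] n>= 3.0 | t 24.5 pos [ 634.  -300.3  146.1] [ 1.7998e+02 -1.1000e-01  2.0090e+01] F [-0.2 -0.3 -0.5] gap 85.1
```

```bash
python3 -m inch '[[[-0.1,0.1,3],[0,0,0],1],[[-0.1,0.1,6],[0,0,0],1],[[-0.1,0.1,9],[0,0,0],1],[[-0.1,0.1,11],[0,0,0],1],[[-0.1,0.1,12.5],[0,0,0],1],[[-0.1,0.1,13.2],[0,0,0],1],[[-0.1,0.1,13.2],[0,0,0],1],[[-0.1,0.1,13.2],[0,0,0],1],[[-0.1,0.1,13.2],[0,0,0],1]]'
python3 -c "
from h import *
go(633,-301.7,14,20)
im=viewer.snapshot('scene');crop(im,160,100,260,230,5,'pics/s14.png',10)"
```

```text
time: 25.4
tool_pos: [634.6, -303.5, 15.8]
tcp_rot: [179.9, -0.2, 20.0]
ft_force: [-0.4, -0.5, -0.2]
finger_gap: 85.2
shift cm [-0.09 -0.22  0.18] turn [ 0.0025 -0.0037  0.0001] n>= 1.0 | t 25.4 pos [ 634.6 -303.5   15.8] [179.85  -0.21  20.  ] F [-0.4 -0.5 -0.2] gap 85.2
```

View pics/s14.png

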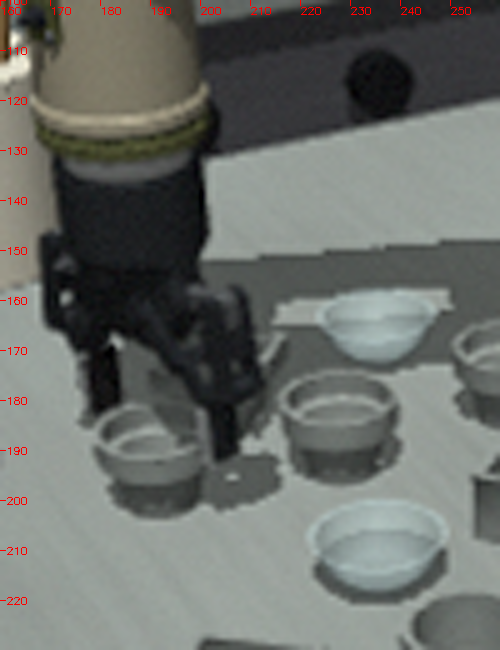

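Good. Close and lift.

```bash
python3 -m inch '[[[0,-0.1,0.1],[0,0,0],0.7],[[0,-0.1,0.1],[0,0,0],0.6],[[0,-0.1,0.1],[0,0,0],0.6],[[0,-0.1,0.1],[0,0,0],0.6],[[0,-0.1,0.1],[0,0,0],0.6],[[0,-0.1,-3],[0,0,0],0.6],[[0,-0.1,-6],[0,0,0],0.6],[[0,-0.1,-10],[0,0,0],0.6],[[0,-0.1,-12],[0,0,0],0.6],[[0,-0.1,-12],[0,0,0],0.6],[[0,-0.1,-12],[0,0,0],0.6],[[0,-0.1,-12],[0,0,0],0.6]]' 40
python3 -c "
from h import *
go(596.5,109.3,135,6.1)
im=viewer.snapshot('scene');crop(im,140,80,260,230,4,'pics/s15.png',10)"
```

```text
time: 26.65
tool_pos: [631.5, -301.2, 131.1]
tcp_rot: [-179.8, 0.0, 20.0]
ft_force: [0.2, 0.4, -2.1]
finger_gap: 64.9
shift cm [ 10.75 -39.77  -0.29] turn [-0.0025  0.001   0.2426] n>= 9.0 | t 26.65 pos [ 631.5 -301.2  131.1] [-1.7985e+02  4.0000e-02  2.0000e+01] F [ 0.2  0.4 -2.1] gap 64.9
```

View pics/s15.png

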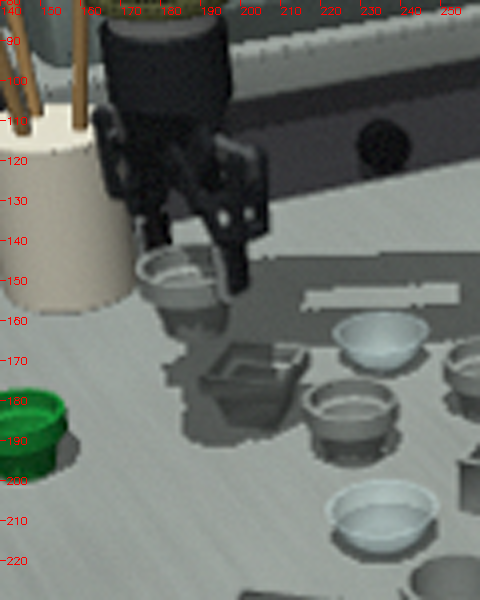

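```bash
python3 -c "
from h import *
p=[631.5,-301.2]
print(w2p('scene',[p+[163],p+[149],p+[117]]))
im=viewer.snapshot('scene');crop(im,160,120,220,175,10,'pics/s16.png',5); print(telemetry.sense()['finger_gap'],telemetry.sense()['tool_pos'])
"
```

```text
[[188.33160367 144.38640308]
 [188.95790946 149.37992226]
 [190.35542153 160.54216844]]
64.51364603666575 [ 631.54665804 -301.22690292  131.15580972]
```

View pics/s16.png

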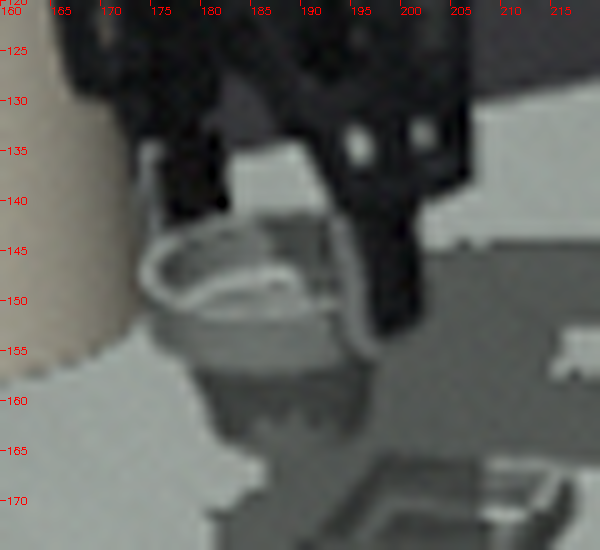

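```bash
python3 -c "
from h import *
s=cv2.imread('pics/scene0.png')[:,:,::-1]
crop(s,170,170,255,230,9,'pics/s17.png',5)
"
```

```text
(no output)
```

View pics/s17.png

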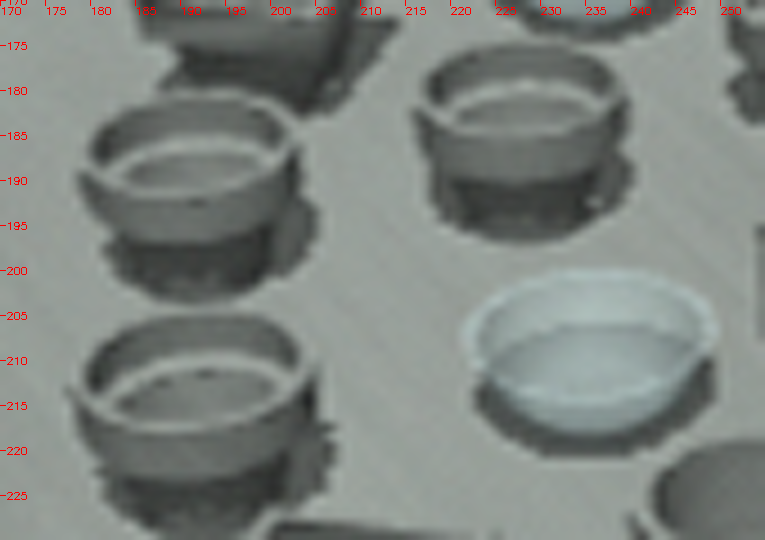

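```bash
python3 -c "
from h import *
print(w2p('scene',[[633,-301.7,46],[678.3,-183.2,46],[531.3,-284.3,46]]))
for q in((191.2,186),(191.2,211),(228,180.5)): print(p2w('scene',q,46))
"
```

```text
[[192.70626392 184.19274118]
 [193.22477554 208.78568744]
 [229.47397004 177.68416967]]
[ 640.18594884 -294.35258341   46.        ]
[ 686.33878851 -176.15919467   46.        ]
[ 541.85153274 -271.54778359   46.        ]
```

```bash
python3 -c "
from h import *
im=viewer.snapshot('top');crop(im,190,140,290,260,5,'pics/t16.png',5)
"
```

```text
(no output)
```

View pics/t16.png

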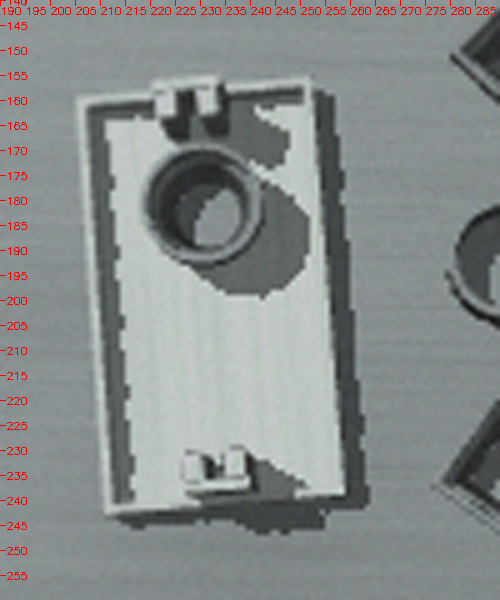

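```bash
python3 -c "
from h import *
print(p2w('top',(230.7,180.8),51)); go(596.5,109.3,140,6.1)
"
```

```text
[595.93840305 107.25202724  51.        ]
shift cm [ 10.73 -39.79  -0.76] turn [-0.0022  0.0006  0.2426] n>= 9.0 | t 26.8 pos [ 631.8 -301.3  131.6] [-1.7987e+02  2.0000e-02  2.0000e+01] F [ 0.6  0.5 -1.8] gap 65.1
```

```bash
python3 -m inch '[[[10.73,-39.8,-0.8],[0,0,0.2426],0.6],[[10.73,-39.8,-0.8],[0,0,0.2426],0.6],[[10.73,-39.8,-0.8],[0,0,0.2426],0.6],[[10.73,-39.8,-0.8],[0,0,0.2426],0.6],[[10.73,-39.8,-0.8],[0,0,0.2426],0.6],[[10.73,-39.8,-0.8],[0,0,0.2426],0.6],[[10.73,-39.8,-0.8],[0,0,0.2426],0.6],[[10.73,-39.8,-0.8],[0,0,0.2426],0.6],[[10.73,-39.8,-0.8],[0,0,0.2426],0.6],[[10.73,-39.8,-0.8],[0,0,0.2426],0.6],[[10.73,-39.8,-0.8],[0,0,0.2426],0.6],[[10.73,-39.8,-0.8],[0,0,0.2426],0.6],[[10.73,-39.8,-0.8],[0,0,0.2426],0.6],[[10.73,-39.8,2.2],[0,0,0.2426],0.6],[[10.73,-39.8,4.2],[0,0,0.2426],0.6],[[10.73,-39.8,5.2],[0,0,0.2426],0.6],[[10.73,-39.8,5.2],[0,0,0.2426],0.6],[[10.73,-39.8,5.2],[0,0,0.2426],0.6],[[10.73,-39.8,5.2],[0,0,0.2426],0.6]]'
python3 -c "
from h import *
go(596.5,109.3,38,6.1)
im=viewer.snapshot('scene');crop(im,220,140,360,300,5,'pics/s18.png',10)
"
```

```text
time: 28.7
tool_pos: [598.8, 108.7, 83.7]
tcp_rot: [180.0, -0.3, 6.1]
ft_force: [0.3, 0.4, -1.0]
finger_gap: 64.9
shift cm [-0.25 -0.09  4.57] turn [ 0.     -0.0045 -0.0003] n>= 1.0 | t 28.7 pos [598.8 108.7  83.7] [180.    -0.26   6.08] F [ 0.3  0.4 -1. ] gap 64.9
```

View pics/s18.png

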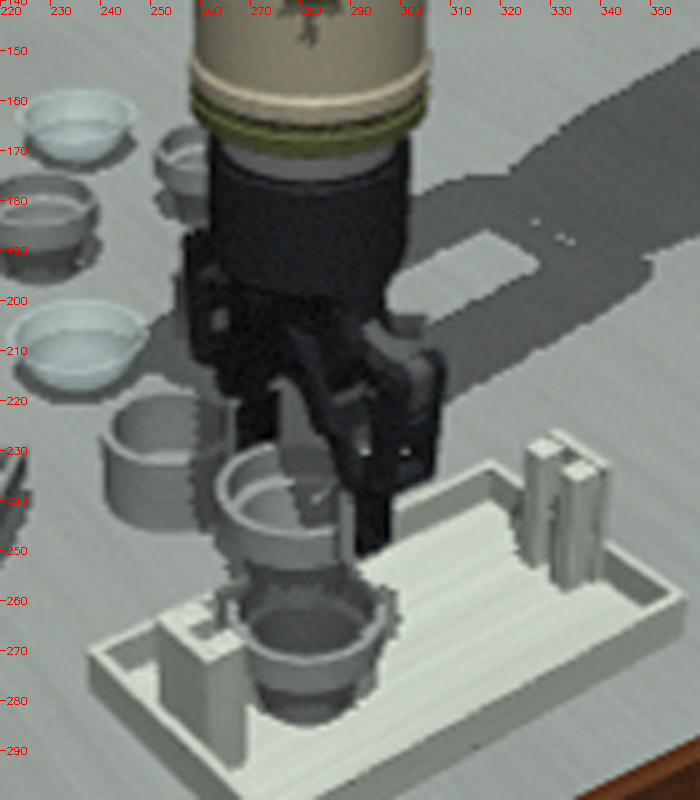

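```bash
python3 -m inch '[[[-0.25,-0.05,0.5],[0,0,0],0.6],[[-0.25,-0.05,1],[0,0,0],0.6],[[-0.25,-0.05,1],[0,0,0],0.6],[[-0.25,-0.05,1],[0,0,0],0.6]]'
python3 -c "
from h import *
go(595.5,109.3,38,6.1)"
```

```text
time: 29.15
tool_pos: [594.8, 109.0, 71.6]
tcp_rot: [-180.0, -0.1, 6.1]
ft_force: [-0.1, 0.5, -0.7]
finger_gap: 65.0
shift cm [ 0.07 -0.02  3.36] turn [-0.     -0.0012  0.0001] n>= 1.0 | t 29.15 pos [594.8 109.   71.6] [-1.80e+02 -7.00e-02  6.11e+00] F [-0.1  0.5 -0.7] gap 65.0
```

```bash
python3 -m inch '[[[0.1,0,0.8],[0,0,0],0.6],[[0.1,0,1.6],[0,0,0],0.6],[[0.1,0,2.4],[0,0,0],0.6],[[0.1,0,2.8],[0,0,0],0.6],[[0.1,0,2.8],[0,0,0],0.6],[[0.1,0,2.8],[0,0,0],0.6]]'
python3 -c "
from h import *
go(595.5,109.3,36,6.1)"; python3 -m inch '[[[0,0,0.3],[0,0,0],0.6],[[0,0,0.4],[0,0,0],0.6],[[0,0,0.4],[0,0,0],0.6]]'
python3 -c "
from h import *
go(595.5,109.3,36,6.1)
im=viewer.snapshot('scene');crop(im,220,140,360,300,5,'pics/s19.png',10)"
```

```text
time: 29.75
tool_pos: [596.1, 109.1, 43.9]
tcp_rot: [180.0, -0.1, 6.1]
ft_force: [0.4, 0.4, -0.6]
finger_gap: 64.9
shift cm [-0.06 -0.03  0.79] turn [ 0.     -0.0017  0.    ] n>= 1.0 | t 29.75 pos [596.1 109.1  43.9] [ 1.8e+02 -1.0e-01  6.1e+00] F [ 0.4  0.4 -0.6] gap 64.9
time: 30.05
tool_pos: [596.1, 109.1, 39.9]
tcp_rot: [-180.0, -0.1, 6.1]
ft_force: [0.3, -0.0, -1.2]
finger_gap: 65.1
shift cm [-0.06 -0.02  0.39] turn [-0.     -0.0019  0.0001] n>= 1.0 | t 30.05 pos [596.1 109.1  39.9] [-1.8e+02 -1.1e-01  6.1e+00] F [ 0.3 -0.  -1.2] gap 65.1
```

View pics/s19.png

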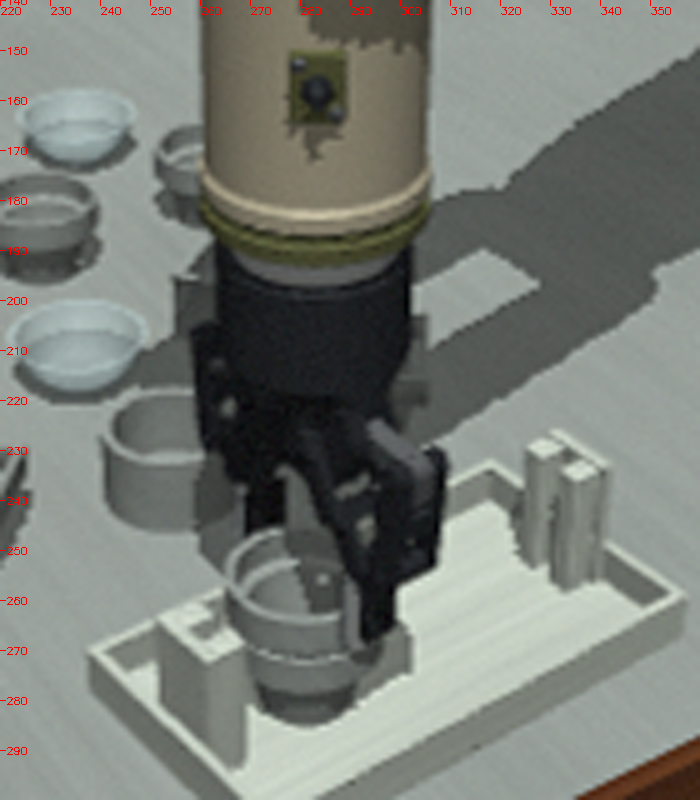

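Nesting well. Finish down.

```bash
python3 -m inch '[[[0,0,0.2],[0,0,0],0.6],[[0,0,0.4],[0,0,0],0.6],[[0,0,0.4],[0,0,0],0.6]]'; python3 -m inch '[[[0,0,0.2],[0,0,0],0.6],[[0,0,0.2],[0,0,0],0.6]]'
```

```text
time: 30.4
tool_pos: [596.1, 109.1, 35.9]
tcp_rot: [-180.0, -0.1, 6.1]
ft_force: [-0.8, -0.5, 0.1]
finger_gap: 64.7
time: 30.6
tool_pos: [596.9, 109.2, 35.1]
tcp_rot: [180.0, -0.2, 6.1]
ft_force: [-3.4, 0.3, 6.6]
finger_gap: 64.7
```

```bash
python3 -m inch '[[[0,0,-0.1],[0,0,0],0.7],[[0,0,-0.1],[0,0,0],0.85],[[0,0,-0.1],[0,0,0],1],[[0,0,-0.1],[0,0,0],1],[[0,0,-0.1],[0,0,0],1],[[0,0,-4],[0,0,0],1],[[0,0,-8],[0,0,0],1],[[0,0,-11],[0,0,0],1],[[0,0,-11],[0,0,0],1],[[0,0,-11],[0,0,0],1],[[0,0,-11],[0,0,0],1]]'
python3 -c "
from h import *
im=viewer.snapshot('top');crop(im,340,150,440,270,5,'pics/t20.png',5)
im=viewer.snapshot('scene');crop(im,120,130,360,305,3,'pics/s20.png',10)
go(531.3,-284.3,145,-15)"
```

```text
time: 31.7
tool_pos: [595.0, 109.0, 142.4]
tcp_rot: [180.0, 0.0, 6.1]
ft_force: [-1.2, -0.6, -0.2]
finger_gap: 85.3
shift cm [-10.49  38.43  -0.3 ] turn [2.000e-04 1.300e-03 3.683e-01] n>= 8.0 | t 31.8 pos [594.7 109.  141.9] [-1.8e+02  8.0e-02  6.1e+00] F [ 0.9  0.  -0.5] gap 85.2
```

View pics/t20.png

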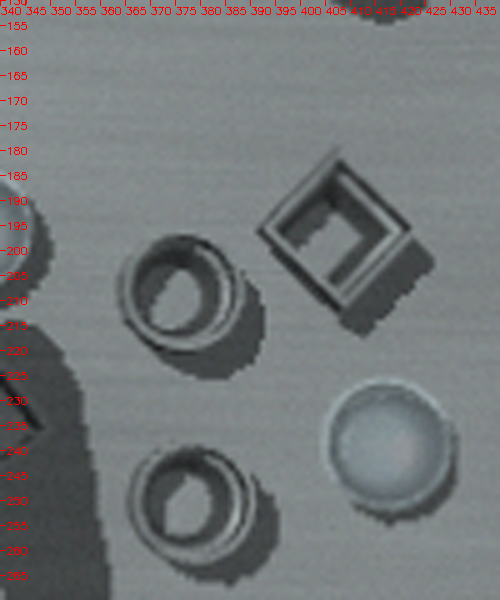

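View pics/s20.png

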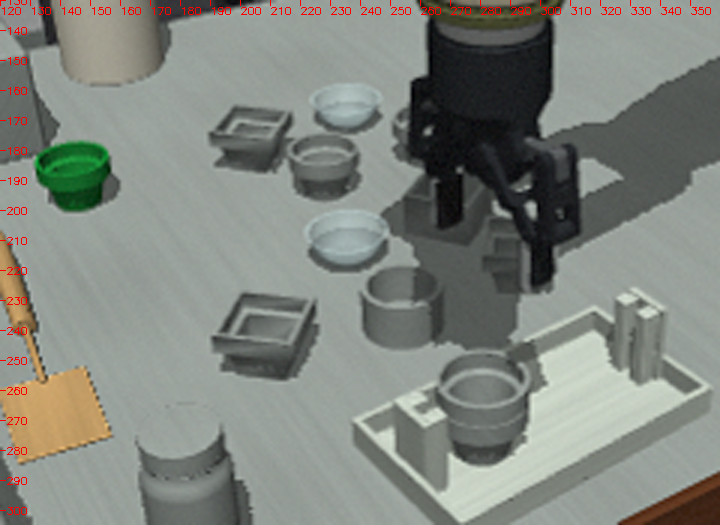

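```bash
python3 -m inch '[[[-10.5,38.3,-0.3],[0,0,0.368],1],[[-10.5,38.3,-0.3],[0,0,0.368],1],[[-10.5,38.3,-0.3],[0,0,0.368],1],[[-10.5,38.3,-0.3],[0,0,0.368],1],[[-10.5,38.3,-0.3],[0,0,0.368],1],[[-10.5,38.3,-0.3],[0,0,0.368],1],[[-10.5,38.3,-0.3],[0,0,0.368],1],[[-10.5,38.3,-0.3],[0,0,0.368],1],[[-10.5,38.3,-0.3],[0,0,0.368],1],[[-10.5,38.3,-0.3],[0,0,0.368],1],[[-10.5,38.3,-0.3],[0,0,0.368],1],[[-10.5,38.3,-0.3],[0,0,0.368],1],[[-10.5,38.3,-0.3],[0,0,0.368],1]]'
python3 -c "
from h import *
print(p2w('top',(376.2,208.8),46),p2w('top',(378.3,251.1),46))
a=[p2w('top',q,46)[:2] for q in ((391.2,196),(407.5,181),(422,195.6),(408.3,212))]
print(a,np.mean(a,0)); 
for i in range(4):
  d=a[(i+1)%4]-a[i]; print(np.hypot(*d),np.degrees(np.arctan2(d[1],d[0])))
go(531.6,-284,14,-15)"
```

```text
time: 33.1
tool_pos: [532.7, -281.5, 146.6]
tcp_rot: [-179.9, -0.1, -14.9]
ft_force: [-0.3, 0.5, 0.8]
finger_gap: 85.7
[ 531.2509847  -283.79090509   46.        ] [ 418.49973719 -290.33742727   46.        ]
[array([ 566.92210919, -324.35737573]), array([ 609.09698509, -369.0909952 ]), array([ 570.39873321, -408.80679442]), array([ 524.91387638, -370.98411693])] [ 567.83292597 -368.30982057]
61.48021525256193 -46.68640440390084
55.451775500925 -134.25653762744653
59.15595603309573 140.25497333087424
62.75941856081899 47.982817284470336
shift cm [-0.06  0.28 13.26] turn [-0.0009 -0.0016  0.0022] n>= 3.0 | t 33.1 pos [ 532.7 -281.5  146.6] [-1.7995e+02 -9.0000e-02 -1.4870e+01] F [-0.3  0.5  0.8] gap 85.7
```

```bash
python3 -m inch '[[[0,0.1,3],[0,0,0],1],[[0,0.1,6],[0,0,0],1],[[0,0.1,9],[0,0,0],1],[[0,0.1,11],[0,0,0],1],[[0,0.1,12.5],[0,0,0],1],[[0,0.1,13.2],[0,0,0],1],[[0,0.1,13.2],[0,0,0],1],[[0,0.1,13.2],[0,0,0],1],[[0,0.1,13.2],[0,0,0],1]]'
python3 -c "
from h import *
go(531.6,-284,14,-15)
im=viewer.snapshot('scene');crop(im,170,90,290,220,5,'pics/s21.png',10)"
```

```text
time: 34.0
tool_pos: [533.4, -284.5, 16.4]
tcp_rot: [180.0, -0.2, -15.0]
ft_force: [-0.1, -0.8, -0.2]
finger_gap: 85.2
shift cm [-0.18  0.    0.24] turn [ 0.0001 -0.0043  0.0004] n>= 1.0 | t 34.0 pos [ 533.4 -284.5   16.4] [180.    -0.24 -14.98] F [-0.1 -0.8 -0.2] gap 85.2
```

View pics/s21.png

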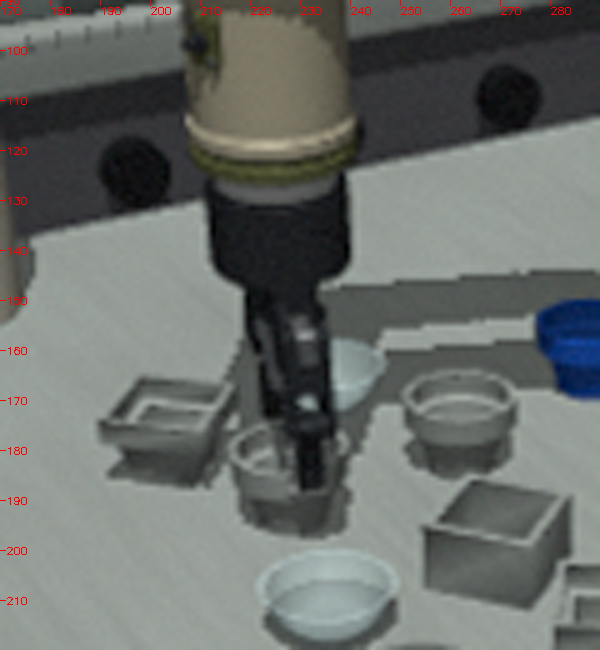

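```bash
python3 -m inch '[[[-0.05,0,0.1],[0,0,0],0.7],[[-0.05,0,0.1],[0,0,0],0.6],[[-0.05,0,0.1],[0,0,0],0.6],[[-0.05,0,0.1],[0,0,0],0.6],[[-0.05,0,0.1],[0,0,0],0.6],[[0,0,-3],[0,0,0],0.6],[[0,0,-6],[0,0,0],0.6],[[0,0,-10],[0,0,0],0.6],[[0,0,-13],[0,0,0],0.6],[[0,0,-13],[0,0,0],0.6],[[0,0,-13],[0,0,0],0.6],[[0,0,-13],[0,0,0],0.6]]' 40
python3 -c "
from h import *
go(596.2,109.2,148,6.1)
im=viewer.snapshot('scene');crop(im,170,70,290,200,5,'pics/s22.png',10)"
```

```text
time: 35.25
tool_pos: [531.1, -283.3, 143.1]
tcp_rot: [-179.9, 0.0, -15.0]
ft_force: [1.6, 0.0, -0.9]
finger_gap: 66.0
shift cm [ -3.86 -39.6   -0.43] turn [-0.0016  0.0004 -0.368 ] n>= 8.0 | t 35.25 pos [ 531.1 -283.3  143.1] [-1.7991e+02  4.0000e-02 -1.4990e+01] F [ 1.6  0.  -0.9] gap 66.0
```

View pics/s22.png

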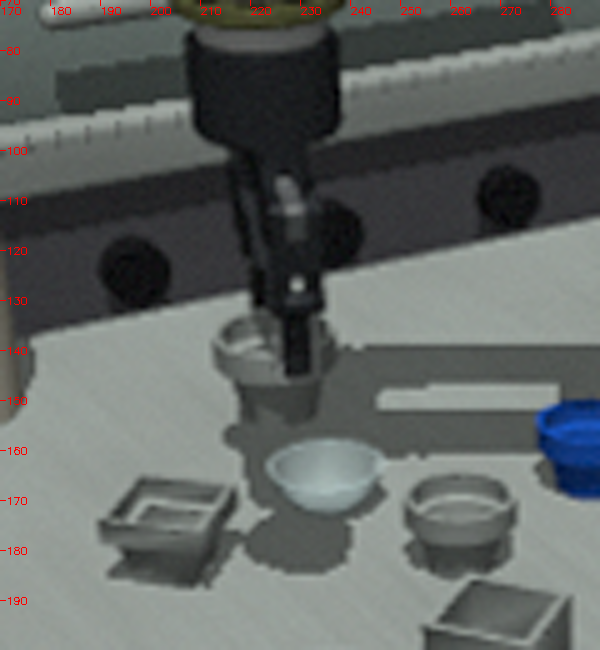

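```bash
python3 -m inch '[[[-3.86,-39.6,-0.4],[0,0,-0.368],0.6],[[-3.86,-39.6,-0.4],[0,0,-0.368],0.6],[[-3.86,-39.6,-0.4],[0,0,-0.368],0.6],[[-3.86,-39.6,-0.4],[0,0,-0.368],0.6],[[-3.86,-39.6,-0.4],[0,0,-0.368],0.6],[[-3.86,-39.6,-0.4],[0,0,-0.368],0.6],[[-3.86,-39.6,-0.4],[0,0,-0.368],0.6],[[-3.86,-39.6,-0.4],[0,0,-0.368],0.6],[[-3.86,-39.6,-0.4],[0,0,-0.368],0.6],[[-3.86,-39.6,-0.4],[0,0,-0.368],0.6],[[-3.86,-39.6,-0.4],[0,0,-0.368],0.6],[[-3.86,-39.6,-0.4],[0,0,-0.368],0.6],[[-3.86,-39.6,2],[0,0,-0.368],0.6],[[-3.86,-39.6,4.3],[0,0,-0.368],0.6],[[-3.86,-39.6,4.5],[0,0,-0.368],0.6],[[-3.86,-39.6,4.5],[0,0,-0.368],0.6],[[-3.86,-39.6,4.5],[0,0,-0.368],0.6],[[-3.86,-39.6,4.5],[0,0,-0.368],0.6],[[-3.86,-39.6,4.5],[0,0,-0.368],0.6]]'
python3 -c "
from h import *
go(596.2,109.2,85,6.1)
im=viewer.snapshot('scene');crop(im,220,140,360,300,5,'pics/s23.png',10)
"
```

```text
time: 37.2
tool_pos: [598.0, 108.7, 101.3]
tcp_rot: [180.0, -0.2, 6.1]
ft_force: [-0.6, 0.4, -0.2]
finger_gap: 66.1
shift cm [-0.18 -0.07  1.63] turn [ 0.    -0.004 -0.   ] n>= 1.0 | t 37.2 pos [598.  108.7 101.3] [180.    -0.23   6.1 ] F [-0.6  0.4 -0.2] gap 66.1
```

View pics/s23.png

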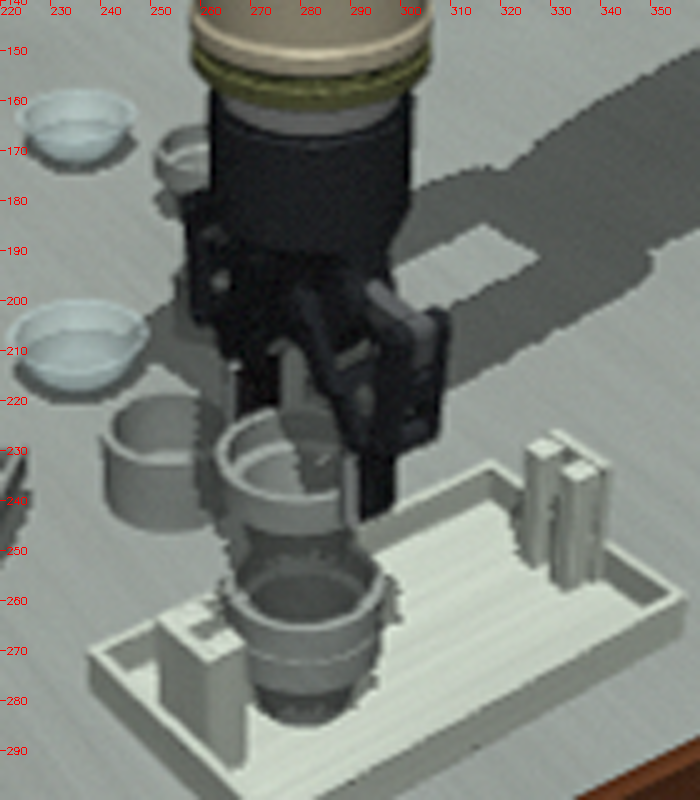

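```bash
python3 -m inch '[[[-0.15,-0.05,0.7],[0,0,0],0.6],[[-0.15,-0.05,1.4],[0,0,0],0.6],[[-0.15,-0.05,1.4],[0,0,0],0.6],[[-0.15,-0.05,1.4],[0,0,0],0.6]]'
python3 -c "
from h import *
go(595.8,109.2,56,6.1)"
```

```text
time: 37.65
tool_pos: [595.1, 109.0, 85.2]
tcp_rot: [180.0, -0.0, 6.1]
ft_force: [-0.2, 0.4, -1.1]
finger_gap: 65.7
shift cm [ 0.07 -0.01  2.92] turn [ 0.     -0.0006  0.0001] n>= 1.0 | t 37.65 pos [595.1 109.   85.2] [ 1.80e+02 -3.00e-02  6.11e+00] F [-0.2  0.4 -1.1] gap 65.7
```

Seat expected at TCP ≈ 51.3.

```bash
python3 -m inch '[[[0.07,0,0.8],[0,0,0],0.6],[[0.07,0,1.6],[0,0,0],0.6],[[0.07,0,2.4],[0,0,0],0.6],[[0.07,0,2.9],[0,0,0],0.6],[[0.07,0,2.9],[0,0,0],0.6],[[0.07,0,2.9],[0,0,0],0.6]]'
python3 -m inch '[[[0,0,0.2],[0,0,0],0.6],[[0,0,0.3],[0,0,0],0.6],[[0,0,0.3],[0,0,0],0.6]]';python3 -m inch '[[[0,0,0.15],[0,0,0],0.6],[[0,0,0.15],[0,0,0],0.6]]'
```

```text
time: 38.25
tool_pos: [596.3, 109.1, 56.8]
tcp_rot: [-180.0, -0.1, 6.1]
ft_force: [0.2, 0.2, -0.7]
finger_gap: 66.0
time: 38.55
tool_pos: [596.6, 109.1, 54.3]
tcp_rot: [-180.0, -0.1, 6.1]
ft_force: [-0.9, 0.1, 2.1]
finger_gap: 66.0
time: 38.75
tool_pos: [597.0, 109.2, 53.5]
tcp_rot: [-180.0, -0.2, 6.1]
ft_force: [-2.3, -0.4, 4.9]
finger_gap: 65.7
```

```bash
python3 -m inch '[[[0,0,0.15],[0,0,0],0.6],[[0,0,0.15],[0,0,0],0.6]]';python3 -m inch '[[[0,0,0.15],[0,0,0],0.6],[[0,0,0.15],[0,0,0],0.6]]'; python3 -c "
from h import *
im=viewer.snapshot('scene');crop(im,240,200,340,290,7,'pics/s24.png',10)
"
```

```text
time: 38.95
tool_pos: [597.8, 109.3, 53.1]
tcp_rot: [180.0, -0.3, 6.1]
ft_force: [-4.0, -0.3, 12.1]
finger_gap: 65.7
time: 39.15
tool_pos: [598.6, 109.4, 52.9]
tcp_rot: [180.0, -0.4, 6.1]
ft_force: [-5.9, -0.5, 18.2]
finger_gap: 65.9
```

View pics/s24.png

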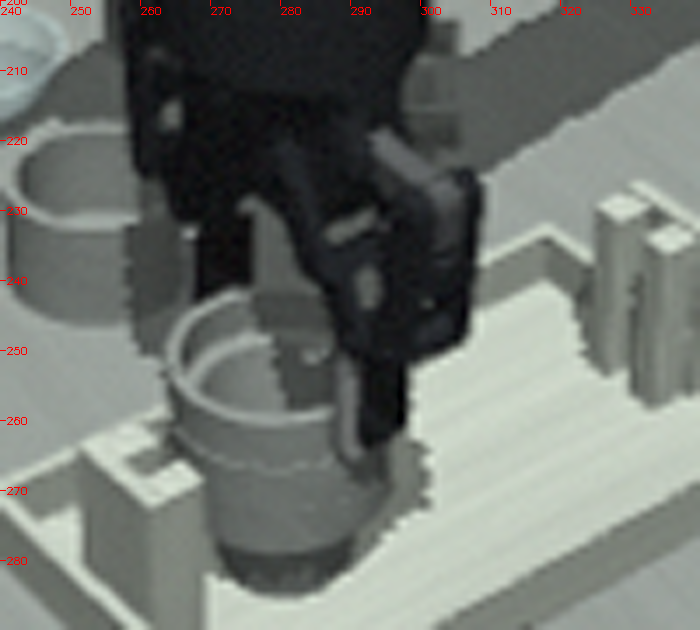

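```bash
python3 -m inch '[[[0,0,-0.5],[0,0,0],0.6],[[0,0,-0.5],[0,0,0],0.7],[[0,0,-0.5],[0,0,0],0.85],[[0,0,-0.5],[0,0,0],1],[[0,0,-0.5],[0,0,0],1],[[0,0,-0.5],[0,0,0],1],[[0,0,-4],[0,0,0],1],[[0,0,-8],[0,0,0],1],[[0,0,-10],[0,0,0],1],[[0,0,-10],[0,0,0],1],[[0,0,-10],[0,0,0],1],[[0,0,-10],[0,0,0],1]]'
python3 -c "
from h import *
im=viewer.snapshot('scene');crop(im,120,130,360,305,3,'pics/s25.png',10)
im=viewer.snapshot('top');crop(im,270,125,445,270,4,'pics/t25.png',10)
go(418.8,-289.5,145,6.1)"
```

```text
time: 40.4
tool_pos: [595.2, 109.0, 147.6]
tcp_rot: [-180.0, 0.0, 6.1]
ft_force: [-0.3, 0.1, -0.9]
finger_gap: 85.5
shift cm [-21.76  37.75   0.27] turn [-0.0001  0.0012 -0.    ] n>= 9.0 | t 40.5 pos [595.1 109.  147.5] [-1.8e+02  7.0e-02  6.1e+00] F [-0.  -0.2 -0.2] gap 85.0
```

View pics/s25.png

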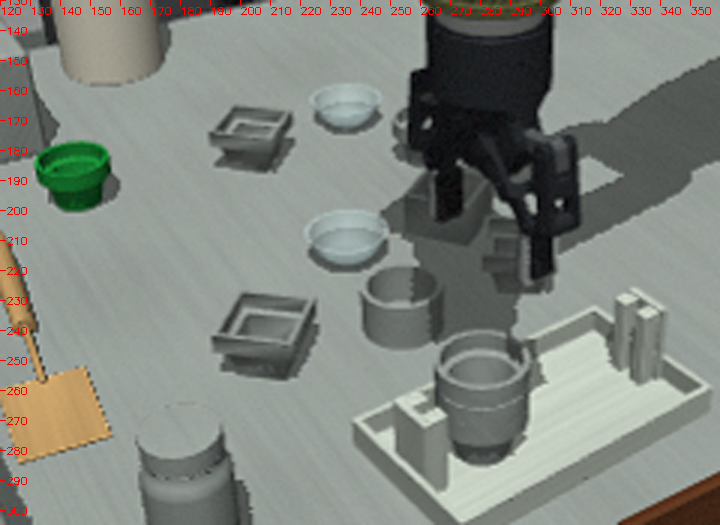

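View pics/t25.png

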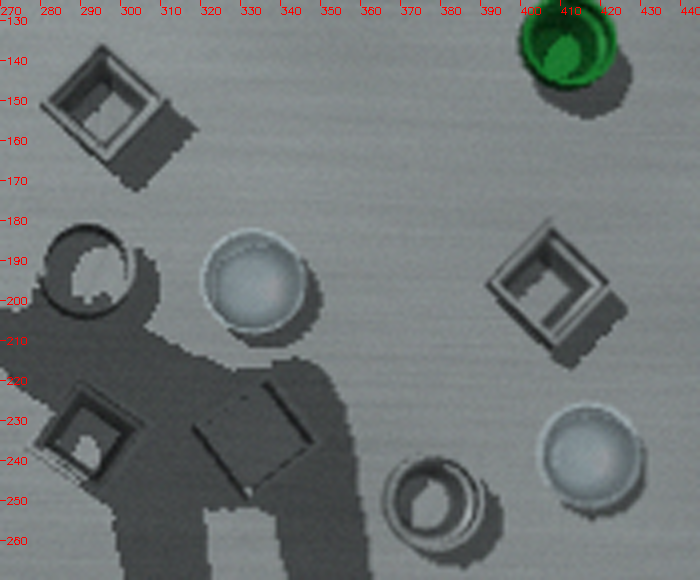

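```bash
python3 -m inch '[[[-21.8,37.7,0.2],[0,0,0],1],[[-21.8,37.7,0.2],[0,0,0],1],[[-21.8,37.7,0.2],[0,0,0],1],[[-21.8,37.7,0.2],[0,0,0],1],[[-21.8,37.7,0.2],[0,0,0],1],[[-21.8,37.7,0.2],[0,0,0],1],[[-21.8,37.7,0.2],[0,0,0],1],[[-21.8,37.7,0.2],[0,0,0],1],[[-21.8,37.7,0.2],[0,0,0],1],[[-21.8,37.7,0.2],[0,0,0],1],[[-21.8,37.7,0.2],[0,0,0],1],[[-21.8,37.7,0.2],[0,0,0],1],[[-21.8,37.7,0.2],[0,0,0],1],[[-21.8,37.7,0.2],[0,0,0],1]]'
python3 -c "
from h import *
go(418.8,-289.5,14,6.1)"
```

```text
time: 41.9
tool_pos: [420.1, -287.9, 146.9]
tcp_rot: [-180.0, -0.1, 6.2]
ft_force: [-0.7, 0.7, 0.3]
finger_gap: 85.1
shift cm [-0.17  0.15 13.29] turn [-0.0003 -0.0019  0.0019] n>= 3.0 | t 41.9 pos [ 420.1 -287.9  146.9] [-1.7998e+02 -1.1000e-01  6.2100e+00] F [-0.7  0.7  0.3] gap 85.1
```

```bash
python3 -m inch '[[[-0.1,0.05,3],[0,0,0],1],[[-0.1,0.05,6],[0,0,0],1],[[-0.1,0.05,9],[0,0,0],1],[[-0.1,0.05,11],[0,0,0],1],[[-0.1,0.05,12.5],[0,0,0],1],[[-0.1,0.05,13.2],[0,0,0],1],[[-0.1,0.05,13.2],[0,0,0],1],[[-0.1,0.05,13.2],[0,0,0],1],[[-0.1,0.05,13.2],[0,0,0],1]]'
python3 -c "
from h import *
go(418.8,-289,14,6.1)
im=viewer.snapshot('scene');crop(im,200,80,320,220,5,'pics/s26.png',10)"
```

```text
time: 42.8
tool_pos: [419.8, -290.3, 16.4]
tcp_rot: [179.9, -0.2, 6.1]
ft_force: [-0.9, -0.2, 0.1]
finger_gap: 85.2
shift cm [-0.09 -0.14  0.24] turn [ 0.0017 -0.0036  0.0001] n>= 1.0 | t 42.8 pos [ 419.8 -290.3   16.4] [179.9   -0.21   6.1 ] F [-0.9 -0.2  0.1] gap 85.2
```

View pics/s26.png

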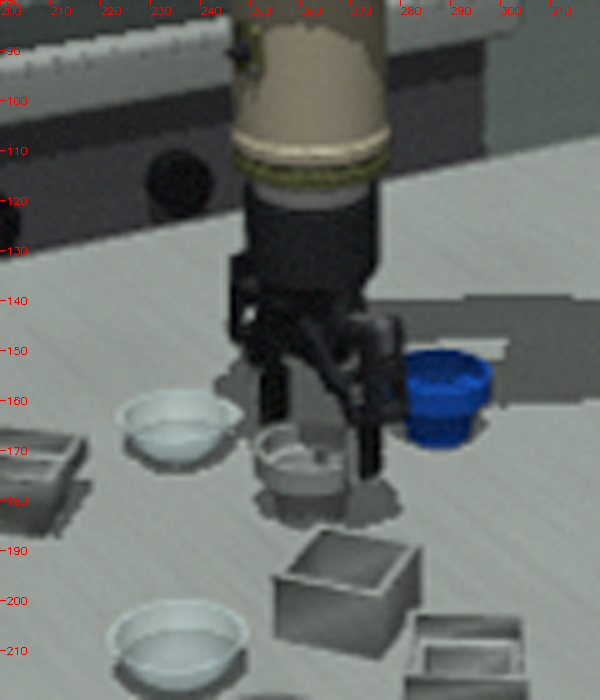

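```bash
python3 -m inch '[[[0,-0.05,0.1],[0,0,0],0.7],[[0,-0.05,0.1],[0,0,0],0.6],[[0,-0.05,0.1],[0,0,0],0.6],[[0,-0.05,0.1],[0,0,0],0.6],[[0,-0.05,0.1],[0,0,0],0.6],[[0,0,-3],[0,0,0],0.6],[[0,0,-6],[0,0,0],0.6],[[0,0,-10],[0,0,0],0.6],[[0,0,-14],[0,0,0],0.6],[[0,0,-14],[0,0,0],0.6],[[0,0,-14],[0,0,0],0.6],[[0,0,-14],[0,0,0],0.6]]' 40
python3 -c "
from h import *
go(596.2,109.2,155,6.1)
im=viewer.snapshot('scene');crop(im,200,60,320,200,5,'pics/s27.png',10)"
```

```text
time: 44.05
tool_pos: [417.9, -289.0, 153.7]
tcp_rot: [-179.9, -0.0, 6.1]
ft_force: [-0.3, 0.3, -0.5]
finger_gap: 65.7
shift cm [ 21.96 -37.7   -0.07] turn [-0.0015 -0.0005  0.    ] n>= 9.0 | t 44.05 pos [ 417.9 -289.   153.7] [-1.7991e+02 -3.0000e-02  6.1000e+00] F [-0.3  0.3 -0.5] gap 65.7
```

View pics/s27.png

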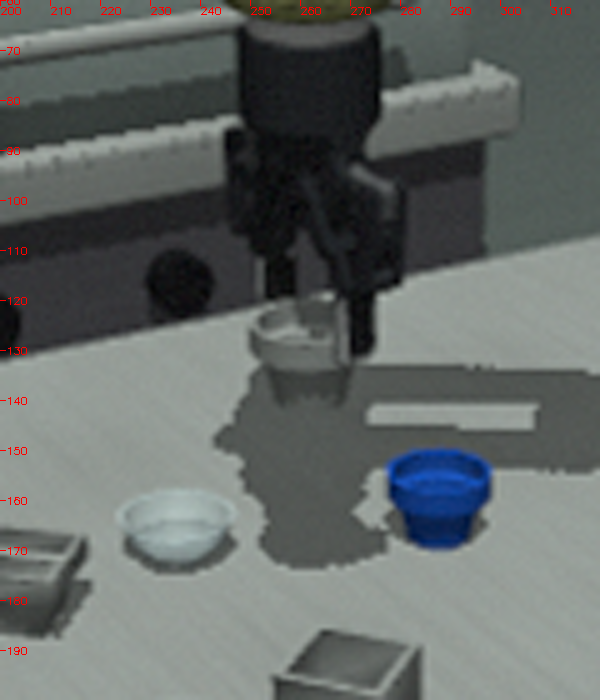

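```bash
python3 -m inch '[[[21.96,-37.7,0],[0,0,0],0.6],[[21.96,-37.7,0],[0,0,0],0.6],[[21.96,-37.7,0],[0,0,0],0.6],[[21.96,-37.7,0],[0,0,0],0.6],[[21.96,-37.7,0],[0,0,0],0.6],[[21.96,-37.7,0],[0,0,0],0.6],[[21.96,-37.7,0],[0,0,0],0.6],[[21.96,-37.7,0],[0,0,0],0.6],[[21.96,-37.7,0],[0,0,0],0.6],[[21.96,-37.7,0],[0,0,0],0.6],[[21.96,-37.7,0],[0,0,0],0.6],[[21.96,-37.7,0],[0,0,0],0.6],[[21.96,-37.7,2],[0,0,0],0.6],[[21.96,-37.7,3.8],[0,0,0],0.6],[[21.96,-37.7,3.8],[0,0,0],0.6],[[21.96,-37.7,3.8],[0,0,0],0.6],[[21.96,-37.7,3.8],[0,0,0],0.6],[[21.96,-37.7,3.8],[0,0,0],0.6]]'
python3 -c "
from h import *
go(596.2,109.2,101,6.1)
im=viewer.snapshot('scene');crop(im,220,140,360,300,5,'pics/s28.png',10)
"
```

```text
time: 45.9
tool_pos: [597.8, 108.4, 119.0]
tcp_rot: [180.0, -0.2, 6.1]
ft_force: [-0.6, 0.3, -1.4]
finger_gap: 66.2
shift cm [-0.16 -0.1   1.79] turn [ 0.     -0.0042 -0.0004] n>= 1.0 | t 45.9 pos [597.8 108.4 119. ] [180.    -0.24   6.08] F [-0.6  0.3 -1.4] gap 66.2
```

View pics/s28.png

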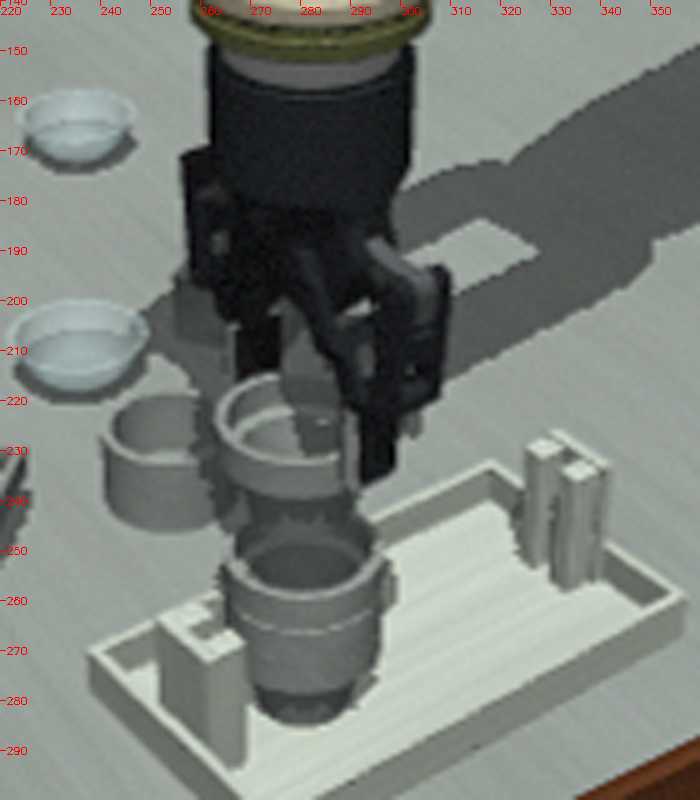

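Aligned as before; descend to 101, then to the seat (~69).

```bash
python3 -m inch '[[[-0.1,-0.08,0.8],[0,0,0],0.6],[[-0.1,-0.08,1.6],[0,0,0],0.6],[[-0.1,-0.08,1.6],[0,0,0],0.6],[[-0.1,-0.08,1.6],[0,0,0],0.6]]'
python3 -c "
from h import *
go(596.2,109.2,73,6.1)"
```

```text
time: 46.35
tool_pos: [595.3, 109.3, 100.7]
tcp_rot: [180.0, -0.0, 6.1]
ft_force: [0.3, -0.1, -0.9]
finger_gap: 66.0
shift cm [0.08 0.02 2.77] turn [ 0.     -0.0005  0.0002] n>= 1.0 | t 46.35 pos [595.3 109.3 100.7] [ 1.80e+02 -3.00e-02  6.11e+00] F [ 0.3 -0.1 -0.9] gap 66.0
```

```bash
python3 -m inch '[[[0.06,0,0.8],[0,0,0],0.6],[[0.06,0,1.6],[0,0,0],0.6],[[0.06,0,2.3],[0,0,0],0.6],[[0.06,0,2.7],[0,0,0],0.6],[[0.06,0,2.7],[0,0,0],0.6],[[0.06,0,2.7],[0,0,0],0.6]]'
python3 -m inch '[[[0,0,0.2],[0,0,0],0.6],[[0,0,0.3],[0,0,0],0.6],[[0,0,0.3],[0,0,0],0.6]]';python3 -m inch '[[[0,0,0.2],[0,0,0],0.6],[[0,0,0.3],[0,0,0],0.6],[[0,0,0.3],[0,0,0],0.6]]'
```

```text
time: 46.95
tool_pos: [596.6, 109.4, 74.5]
tcp_rot: [-180.0, -0.1, 6.1]
ft_force: [-0.8, -0.3, -0.1]
finger_gap: 66.2
time: 47.25
tool_pos: [596.6, 109.4, 71.6]
tcp_rot: [180.0, -0.1, 6.1]
ft_force: [-0.7, -1.4, 0.2]
finger_gap: 65.7
time: 47.55
tool_pos: [597.8, 109.5, 70.3]
tcp_rot: [180.0, -0.3, 6.1]
ft_force: [-2.1, -0.0, 7.8]
finger_gap: 65.6
```

```bash
python3 -m inch '[[[0,0,0.2],[0,0,0],0.6],[[0,0,0.2],[0,0,0],0.6]]'; python3 -m inch '[[[0,0,-0.4],[0,0,0],0.6],[[0,0,-0.4],[0,0,0],0.7],[[0,0,-0.4],[0,0,0],0.85],[[0,0,-0.4],[0,0,0],1],[[0,0,-0.4],[0,0,0],1],[[0,0,-0.4],[0,0,0],1],[[0,0,-4],[0,0,0],1],[[0,0,-8],[0,0,0],1],[[0,0,-8],[0,0,0],1],[[0,0,-8],[0,0,0],1],[[0,0,-8],[0,0,0],1]]'
python3 -c "
from h import *
im=viewer.snapshot('scene');crop(im,120,130,360,305,3,'pics/s29.png',10)
im=viewer.snapshot('top');crop(im,270,125,445,270,4,'pics/t29.png',10)
go(568,-367.5,150,45)
go(568,-367.5,150,-45)"
```

```text
time: 47.75
tool_pos: [598.8, 109.6, 69.8]
tcp_rot: [180.0, -0.4, 6.1]
ft_force: [-4.9, -1.1, 16.0]
finger_gap: 65.7
time: 48.85
tool_pos: [595.8, 109.3, 145.4]
tcp_rot: [-180.0, -0.0, 6.1]
ft_force: [-0.2, -0.3, -0.6]
finger_gap: 85.1
shift cm [-7.78 47.12 -0.53] turn [-4.00e-04  9.00e-04 -6.79e-01] n>= 10.0 | t 48.95 pos [595.3 109.3 144.6] [-1.8e+02  5.0e-02  6.1e+00] F [-0.2  0.1 -0.2] gap 85.4
shift cm [-7.78 47.12 -0.53] turn [4.000e-04 9.000e-04 8.918e-01] n>= 10.0 | t 48.95 pos [595.3 109.3 144.6] [-1.8e+02  5.0e-02  6.1e+00] F [-0.2  0.1 -0.2] gap 85.4
```

View pics/s29.png

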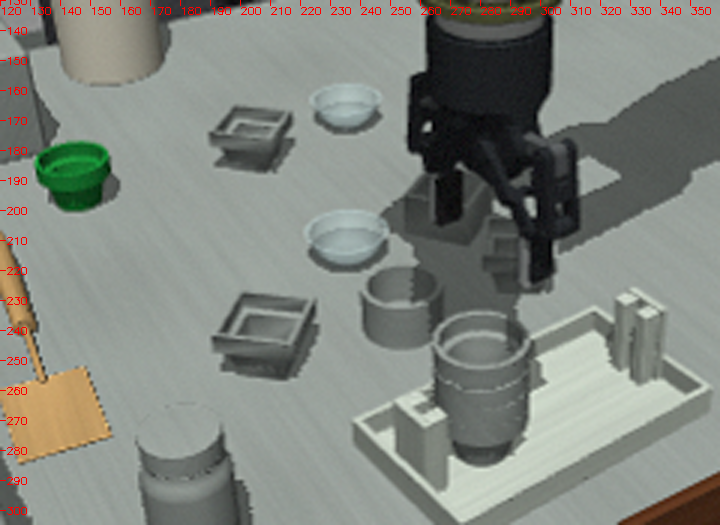

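View pics/t29.png

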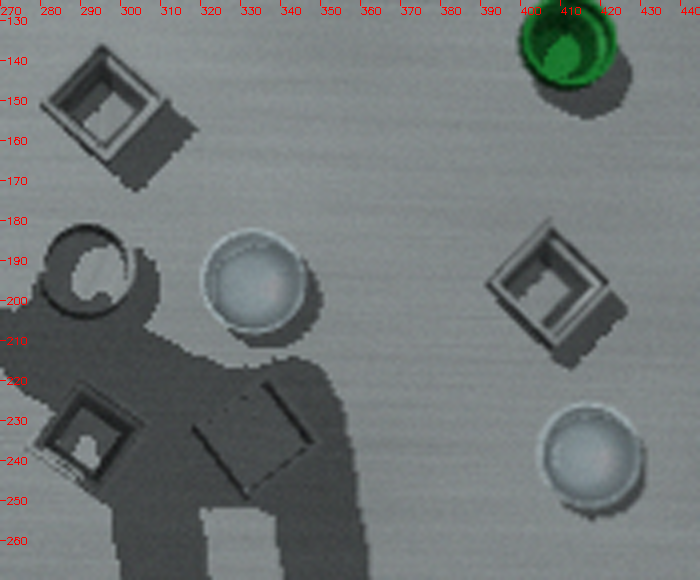

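```bash
python3 -m inch '[[[-7.8,47,-0.5],[0,0,-0.69],1],[[-7.8,47,-0.5],[0,0,-0.69],1],[[-7.8,47,-0.5],[0,0,-0.69],1],[[-7.8,47,-0.5],[0,0,-0.69],1],[[-7.8,47,-0.5],[0,0,-0.69],1],[[-7.8,47,-0.5],[0,0,-0.69],1],[[-7.8,47,-0.5],[0,0,-0.69],1],[[-7.8,47,-0.5],[0,0,-0.69],1],[[-7.8,47,-0.5],[0,0,-0.69],1],[[-7.8,47,-0.5],[0,0,-0.69],1],[[-7.8,47,-0.5],[0,0,-0.69],1],[[-7.8,47,-0.5],[0,0,-0.69],1],[[-7.8,47,-0.5],[0,0,-0.69],1],[[-7.8,47,-0.5],[0,0,-0.69],1],[[-7.8,47,-0.5],[0,0,-0.69],1],[[-7.8,47,-0.5],[0,0,-0.69],1]]'
python3 -c "
from h import *
go(568,-367,15,46)
im=viewer.snapshot('top');crop(im,190,140,290,260,5,'pics/t30.png',5)"
```

```text
time: 50.55
tool_pos: [569.2, -365.3, 151.5]
tcp_rot: [179.9, -0.1, 45.7]
ft_force: [0.3, -0.4, 0.1]
finger_gap: 85.3
shift cm [-2.300e-01  1.000e-02  1.365e+01] turn [ 0.0015 -0.0016 -0.0051] n>= 3.0 | t 50.55 pos [ 569.2 -365.3  151.5] [ 1.7992e+02 -9.0000e-02  4.5710e+01] F [ 0.3 -0.4  0.1] gap 85.3
```

View pics/t30.png

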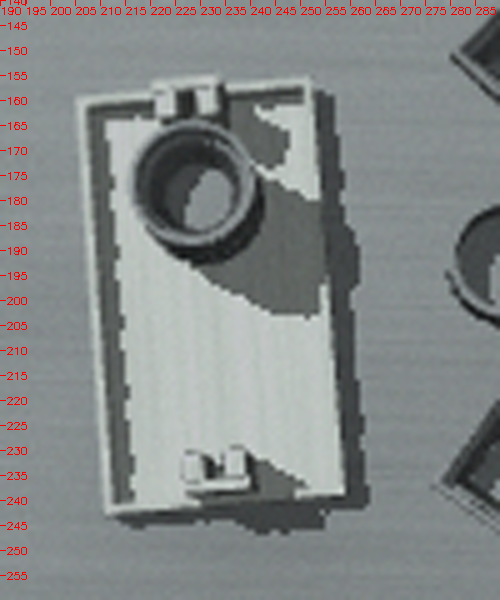

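```bash
python3 -m inch '[[[-0.15,0,3],[0,0,0],1],[[-0.15,0,6],[0,0,0],1],[[-0.15,0,9],[0,0,0],1],[[-0.15,0,11],[0,0,0],1],[[-0.15,0,12.5],[0,0,0],1],[[-0.15,0,13.5],[0,0,0],1],[[-0.15,0,13.5],[0,0,0],1],[[-0.15,0,13.5],[0,0,0],1],[[-0.15,0,13.5],[0,0,0],1]]'
python3 -c "
from h import *
go(568,-367,15,46)
im=viewer.snapshot('scene');crop(im,150,80,270,220,5,'pics/s31.png',10)"
```

```text
time: 51.5
tool_pos: [569.1, -368.0, 18.1]
tcp_rot: [179.8, -0.1, 45.6]
ft_force: [0.4, 0.6, -0.3]
finger_gap: 85.3
shift cm [-0.   -0.15  0.31] turn [ 0.0039 -0.0019 -0.0063] n>= 1.0 | t 51.5 pos [ 569.1 -368.    18.1] [ 1.7978e+02 -1.1000e-01  4.5640e+01] F [ 0.4  0.6 -0.3] gap 85.3
```

View pics/s31.png

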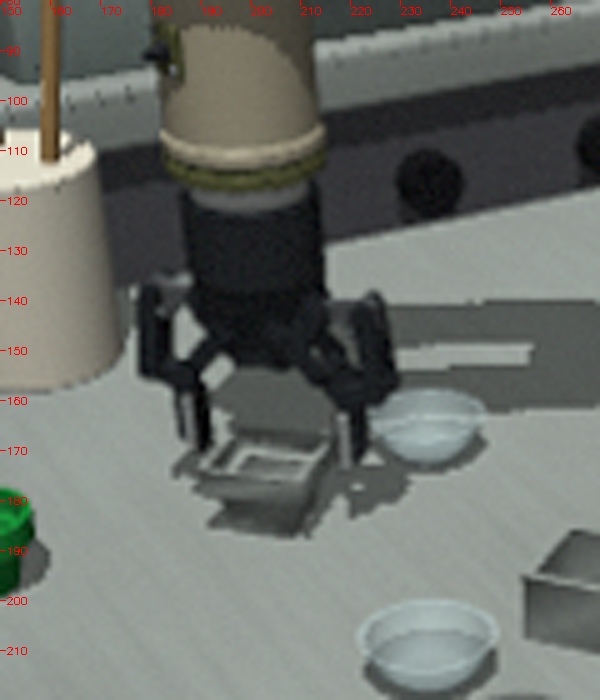

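```bash
python3 -m inch '[[[0,0,0.2],[0,0,0],1],[[0,0,0.2],[0,0,0],0.7],[[0,0,0.2],[0,0,0],0.5],[[0,0,0.2],[0,0,0],0.5],[[0,0,0.2],[0,0,0],0.5],[[0,0,0.2],[0,0,0],0.5],[[0,0,-3],[0,0,0],0.5],[[0,0,-6],[0,0,0],0.5],[[0,0,-10],[0,0,0],0.5],[[0,0,-13],[0,0,0],0.5],[[0,0,-13],[0,0,0],0.5],[[0,0,-13],[0,0,0],0.5],[[0,0,-13],[0,0,0],0.5]]' 40
python3 -c "
from h import *
go(506.5,99.8,148,6.1)
im=viewer.snapshot('scene');crop(im,150,60,270,200,5,'pics/s32.png',10)"
```

```text
time: 52.85
tool_pos: [566.8, -366.5, 144.1]
tcp_rot: [-179.9, -0.1, 45.6]
ft_force: [0.0, 0.4, -1.9]
finger_gap: 61.1
shift cm [ 29.13 -36.92  -0.28] turn [-2.3e-03 -4.0e-04  6.9e-01] n>= 10.0 | t 52.85 pos [ 566.8 -366.5  144.1] [-1.7988e+02 -6.0000e-02  4.5640e+01] F [ 0.   0.4 -1.9] gap 61.1
```

View pics/s32.png

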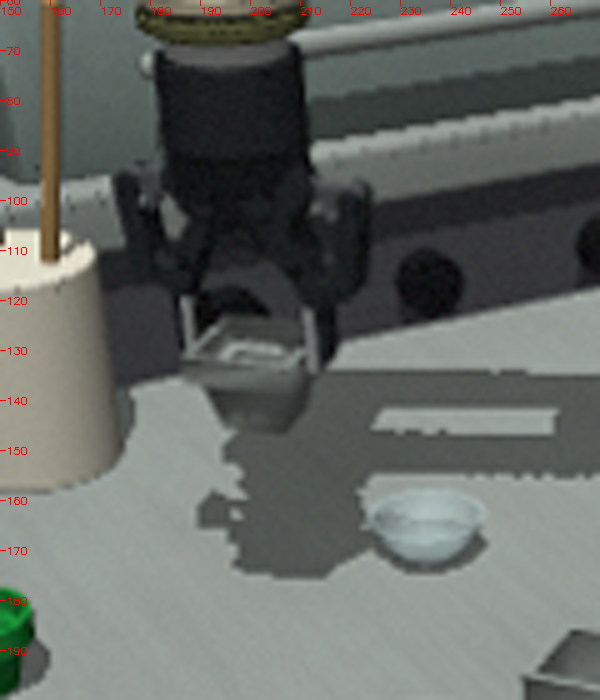

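```bash
python3 -m inch '[[[29.1,-36.9,-0.3],[0,0,0.69],0.5],[[29.1,-36.9,-0.3],[0,0,0.69],0.5],[[29.1,-36.9,-0.3],[0,0,0.69],0.5],[[29.1,-36.9,-0.3],[0,0,0.69],0.5],[[29.1,-36.9,-0.3],[0,0,0.69],0.5],[[29.1,-36.9,-0.3],[0,0,0.69],0.5],[[29.1,-36.9,-0.3],[0,0,0.69],0.5],[[29.1,-36.9,-0.3],[0,0,0.69],0.5],[[29.1,-36.9,-0.3],[0,0,0.69],0.5],[[29.1,-36.9,-0.3],[0,0,0.69],0.5],[[29.1,-36.9,-0.3],[0,0,0.69],0.5],[[29.1,-36.9,-0.3],[0,0,0.69],0.5],[[29.1,-36.9,-0.3],[0,0,0.69],0.5],[[29.1,-36.9,-0.3],[0,0,0.69],0.5],[[29.1,-36.9,-0.3],[0,0,0.69],0.5],[[29.1,-36.9,-0.3],[0,0,0.69],0.5]]'
python3 -c "
from h import *
go(507,99.8,26,6.1)
im=viewer.snapshot('scene');crop(im,220,120,360,300,4,'pics/s33.png',10)"
```

```text
time: 54.5
tool_pos: [507.6, 98.0, 149.3]
tcp_rot: [180.0, -0.1, 6.0]
ft_force: [-1.0, -0.8, -1.1]
finger_gap: 60.9
shift cm [-0.06 -0.18 12.33] turn [ 0.     -0.0019 -0.0012] n>= 3.0 | t 54.5 pos [507.6  98.  149.3] [ 1.80e+02 -1.10e-01  6.03e+00] F [-1.  -0.8 -1.1] gap 60.9
```

View pics/s33.png

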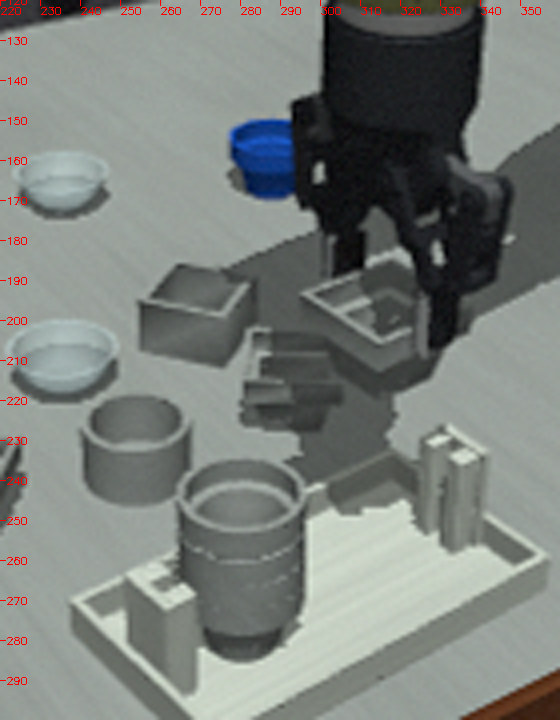

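```bash
python3 -m inch '[[[0,-0.1,3],[0,0,0],0.5],[[0,-0.1,6],[0,0,0],0.5],[[0,-0.1,9],[0,0,0],0.5],[[0,-0.1,11],[0,0,0],0.5],[[0,-0.1,12],[0,0,0],0.5],[[0,-0.1,12],[0,0,0],0.5],[[0,-0.1,12],[0,0,0],0.5],[[0,-0.1,12],[0,0,0],0.5],[[0,-0.1,12],[0,0,0],0.5]]';python3 -m inch '[[[0,0,0.2],[0,0,0],0.5],[[0,0,0.3],[0,0,0],0.5],[[0,0,0.3],[0,0,0],0.5]]';python3 -m inch '[[[0,0,0.2],[0,0,0],0.5],[[0,0,0.3],[0,0,0],0.5],[[0,0,0.3],[0,0,0],0.5]]';python3 -m inch '[[[0,0,0.2],[0,0,0],0.5],[[0,0,0.2],[0,0,0],0.5]]'
```

```text
time: 55.45
tool_pos: [508.8, 99.9, 30.8]
tcp_rot: [-180.0, -0.3, 6.1]
ft_force: [0.4, -0.6, -0.4]
finger_gap: 61.1
time: 55.75
tool_pos: [507.4, 99.8, 26.2]
tcp_rot: [-180.0, -0.1, 6.1]
ft_force: [-0.7, 0.5, -1.5]
finger_gap: 60.9
time: 56.05
tool_pos: [507.3, 99.7, 23.0]
tcp_rot: [-180.0, -0.1, 6.1]
ft_force: [0.7, -0.2, -0.3]
finger_gap: 60.9
time: 56.25
tool_pos: [507.4, 99.8, 21.0]
tcp_rot: [-180.0, -0.1, 6.1]
ft_force: [-0.1, 1.3, -1.2]
finger_gap: 61.0
```

```bash
python3 -m inch '[[[0,0,0.2],[0,0,0],0.5],[[0,0,0.2],[0,0,0],0.5]]';python3 -m inch '[[[0,0,0.1],[0,0,0],0.5],[[0,0,0.1],[0,0,0],0.5]]'
```

```text
time: 56.45
tool_pos: [508.0, 99.8, 19.7]
tcp_rot: [-180.0, -0.2, 6.1]
ft_force: [-1.4, 0.1, 3.2]
finger_gap: 60.9
time: 56.65
tool_pos: [508.1, 99.8, 19.7]
tcp_rot: [180.0, -0.2, 6.1]
ft_force: [-6.0, -0.9, 12.8]
finger_gap: 60.9
```

```bash
python3 -m inch '[[[0,0,-0.2],[0,0,0],0.7],[[0,0,-0.2],[0,0,0],0.85],[[0,0,-0.2],[0,0,0],1],[[0,0,-0.2],[0,0,0],1],[[0,0,-0.2],[0,0,0],1],[[0,0,-4],[0,0,0],1],[[0,0,-8],[0,0,0],1],[[0,0,-12.5],[0,0,0],1],[[0,0,-12.5],[0,0,0],1],[[0,0,-12.5],[0,0,0],1],[[0,0,-12.5],[0,0,0],1]]'
python3 -c "
from h import *
im=viewer.snapshot('scene');crop(im,180,150,360,305,4,'pics/s34.png',10)
im=viewer.snapshot('top');crop(im,270,125,350,265,5,'pics/t34.png',5)"
```

```text
time: 57.75
tool_pos: [506.5, 99.7, 142.0]
tcp_rot: [-180.0, -0.0, 6.1]
ft_force: [-0.8, 0.7, -0.2]
finger_gap: 85.4
```

View pics/s34.png

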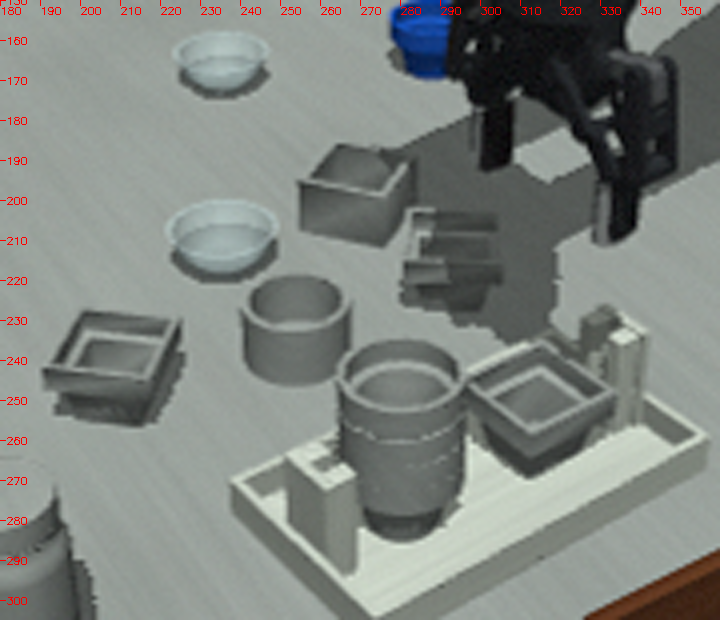

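View pics/t34.png

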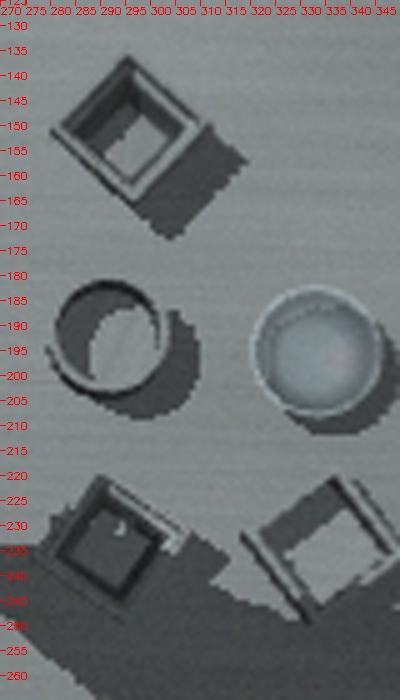

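```bash
python3 -c "
from h import *
for C in (((280,151),(295.2,136),(311.4,150),(296.2,165.6)),((278.4,236),(290.4,220),(307,233),(295,248))):
  a=[p2w('top',q,46)[:2] for q in C]
  print(np.mean(a,0)); 
  for i in range(4):
    d=a[(i+1)%4]-a[i]; print(np.hypot(*d),np.degrees(np.arctan2(d[1],d[0]))%90)
t=cv2.imread('pics/top0.png')[:,:,::-1]
crop(t,270,210,320,260,12,'pics/t35.png',5)
"
```

```text
[683.81220653 -64.89718089]
58.64295144319963 46.770552141152415
58.45318565552417 49.774401736440126
59.603328994700924 47.635065229668925
59.30969646809211 48.808883376673435
[457.62727637 -62.04344454]
53.149939694283 54.67639339051732
55.91823376617022 53.287126873318414
50.92816594185082 52.71849184741447
54.16923371218714 55.62391263277039
```

View pics/t35.png

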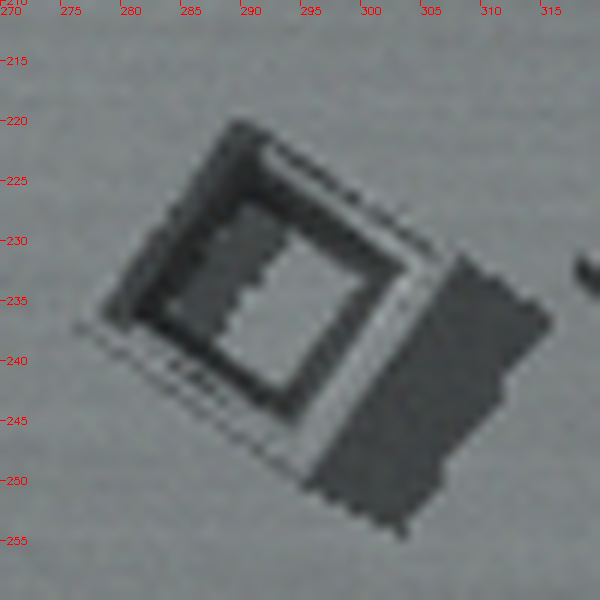

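```bash
python3 -c "
from h import *
go(683.7,-63.5,150,48)"
```

```text
shift cm [15.93 18.11 -0.89] turn [-5.000e-04  1.300e-03 -7.313e-01] n>= 5.0 | t 57.85 pos [506.1  99.6 141.3] [-1.8e+02  8.0e-02  6.1e+00] F [-0.8  0.2 -0.3] gap 85.3
```

```bash
python3 -m inch '[[[15.9,18.1,-0.9],[0,0,-0.731],1],[[15.9,18.1,-0.9],[0,0,-0.731],1],[[15.9,18.1,-0.9],[0,0,-0.731],1],[[15.9,18.1,-0.9],[0,0,-0.731],1],[[15.9,18.1,-0.9],[0,0,-0.731],1],[[15.9,18.1,-0.9],[0,0,-0.731],1],[[15.9,18.1,-0.9],[0,0,-0.731],1],[[15.9,18.1,-0.9],[0,0,-0.731],1],[[15.9,18.1,-0.9],[0,0,-0.731],1],[[15.9,18.1,-0.9],[0,0,-0.731],1],[[15.9,18.1,-0.9],[0,0,-0.731],1]]'
python3 -c "
from h import *
go(683.7,-63.5,15,48)"
```

```text
time: 58.95
tool_pos: [684.5, -62.6, 153.2]
tcp_rot: [179.9, -0.1, 48.0]
ft_force: [0.0, 0.7, -0.9]
finger_gap: 85.5
shift cm [-0.15 -0.03 13.82] turn [ 0.0019 -0.0019  0.0004] n>= 3.0 | t 58.95 pos [684.5 -62.6 153.2] [ 1.7989e+02 -1.1000e-01  4.8020e+01] F [ 0.   0.7 -0.9] gap 85.5
```

```bash
python3 -m inch '[[[-0.05,0,3],[0,0,0],1],[[-0.05,0,6],[0,0,0],1],[[-0.05,0,9],[0,0,0],1],[[-0.05,0,11],[0,0,0],1],[[-0.05,0,12.5],[0,0,0],1],[[-0.05,0,13.8],[0,0,0],1],[[-0.05,0,13.8],[0,0,0],1],[[-0.05,0,13.8],[0,0,0],1],[[-0.05,0,13.8],[0,0,0],1]]'
python3 -c "
from h import *
go(683.7,-63.5,15,48)
im=viewer.snapshot('scene');crop(im,150,120,270,270,5,'pics/s36.png',10)"
```

```text
time: 59.85
tool_pos: [685.9, -63.9, 16.4]
tcp_rot: [179.8, -0.2, 48.0]
ft_force: [0.6, -0.5, 0.0]
finger_gap: 85.4
shift cm [-0.12 -0.18  0.14] turn [ 0.0035 -0.0029 -0.0002] n>= 1.0 | t 59.85 pos [685.9 -63.9  16.4] [ 1.798e+02 -1.700e-01  4.799e+01] F [ 0.6 -0.5  0. ] gap 85.4
```

View pics/s36.png

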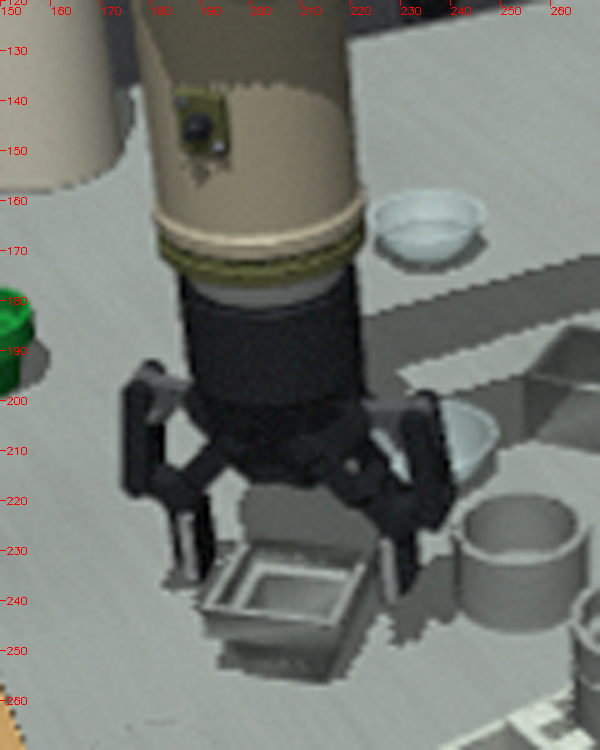

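```bash
python3 -m inch '[[[0,0,0],[0,0,0],1],[[0,0,0],[0,0,0],0.7],[[0,0,0],[0,0,0],0.5],[[0,0,0],[0,0,0],0.5],[[0,0,0],[0,0,0],0.5],[[0,0,0],[0,0,0],0.5],[[0,0,-3],[0,0,0],0.5],[[0,0,-6],[0,0,0],0.5],[[0,0,-10],[0,0,0],0.5],[[0,0,-13],[0,0,0],0.5],[[0,0,-13],[0,0,0],0.5],[[0,0,-13],[0,0,0],0.5],[[0,0,-13],[0,0,0],0.5]]' 40
python3 -c "
from h import *
go(507.5,99.7,150,6.1)
im=viewer.snapshot('scene');crop(im,150,100,290,250,5,'pics/s37.png',10)"
```

```text
time: 61.2
tool_pos: [683.1, -63.5, 142.3]
tcp_rot: [-179.9, 0.0, 48.0]
ft_force: [0.2, -0.1, -1.1]
finger_gap: 60.8
shift cm [  0.37 -23.97  -0.73] turn [-0.0014  0.001   0.731 ] n>= 5.0 | t 61.2 pos [683.1 -63.5 142.3] [-1.7991e+02  2.0000e-02  4.7980e+01] F [ 0.2 -0.1 -1.1] gap 60.8
```

View pics/s37.png

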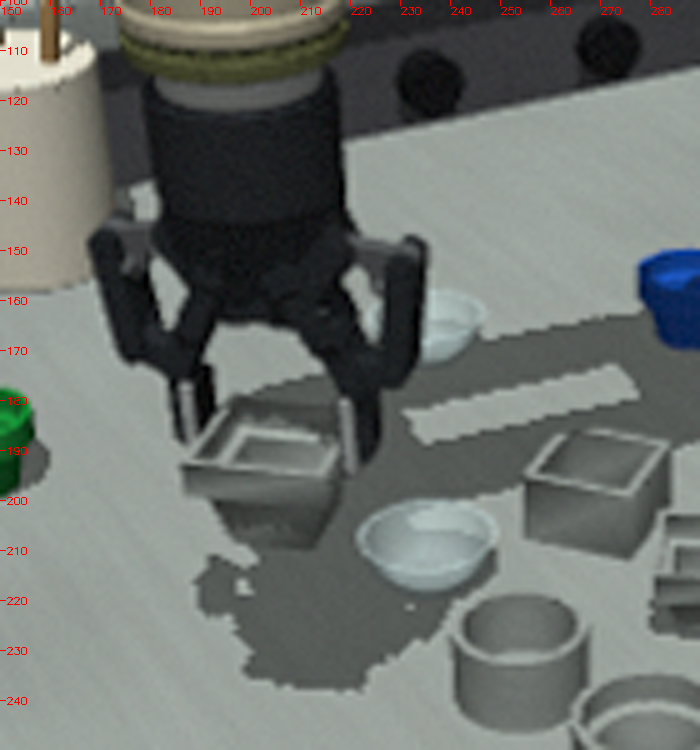

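```bash
python3 -m inch '[[[0.1,-3,-1],[0,0,0.1],0.5],[[0.37,-24,-1],[0,0,0.731],0.5],[[0.37,-24,-1],[0,0,0.731],0.5],[[0.37,-24,-1],[0,0,0.731],0.5],[[0.37,-24,-1],[0,0,0.731],0.5],[[0.37,-24,-1],[0,0,0.731],0.5],[[0.37,-24,-1],[0,0,0.731],0.5],[[0.37,-24,-1],[0,0,0.731],0.5],[[0.37,-24,-1],[0,0,0.731],0.5],[[0.37,-24,-1],[0,0,0.731],0.5],[[0.37,-24,-1],[0,0,0.731],0.5],[[0.37,-24,-1],[0,0,0.731],0.5],[[0.37,-24,1],[0,0,0.731],0.5],[[0.37,-24,4],[0,0,0.731],0.5],[[0.37,-24,5.6],[0,0,0.731],0.5],[[0.37,-24,5.6],[0,0,0.731],0.5],[[0.37,-24,5.6],[0,0,0.731],0.5],[[0.37,-24,5.6],[0,0,0.731],0.5],[[0.37,-24,5.6],[0,0,0.731],0.5]]'
python3 -c "
from h import *
go(507.5,99.7,70,6.1)
im=viewer.snapshot('scene');crop(im,250,160,370,290,6,'pics/s38.png',10)"
```

```text
time: 63.15
tool_pos: [509.8, 99.8, 89.9]
tcp_rot: [180.0, -0.3, 6.1]
ft_force: [0.3, 0.6, 0.0]
finger_gap: 60.9
shift cm [-0.24 -0.02  1.99] turn [ 0.     -0.0045 -0.    ] n>= 1.0 | t 63.15 pos [509.8  99.8  89.9] [180.    -0.26   6.1 ] F [0.3 0.6 0. ] gap 60.9
```

View pics/s38.png

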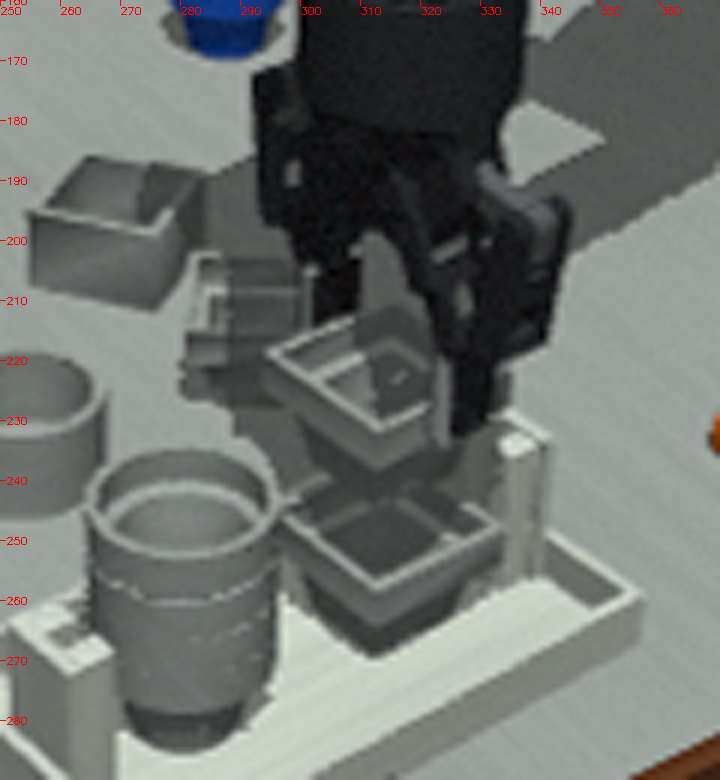

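```bash
python3 -c "
from h import *
# predicted front corner col for pan offset d along tool x, held rim z= TCP+31
t=np.radians(6.1);ux=np.array([np.cos(t),np.sin(t)]);uy=np.array([-np.sin(t),np.cos(t)])
s=telemetry.sense()['tool_pos'];print(s)
for z,c in((51,np.array([507.4,99.8])),(s[2]+31,s[:2])):
  for d in (-5,0,5):
    P=c+ux*(31+d)+uy*31; print(z,d,w2p('scene',np.r_[P,z]))
print('obs lower',378/6+250,588/6+160,'upper',380/6+250,432/6+160)
"
```

```text
[509.64883844  99.76769017  89.66927737]
51 -5 [[315.34252844 256.19505636]]
51 0 [[313.54777421 257.09577434]]
51 5 [[311.74296308 258.00161428]]
120.66927737084794 -5 [[315.88397334 229.50345429]]
120.66927737084794 0 [[314.01258192 230.3651083 ]]
120.66927737084794 5 [[312.13027568 231.23183009]]
obs lower 313.0 258.0 upper 313.3333333333333 232.0
```

```bash
python3 -m inch '[[[-0.12,0,0.8],[0,0,0],0.5],[[-0.12,0,1.5],[0,0,0],0.5],[[-0.12,0,1.5],[0,0,0],0.5],[[-0.12,0,1.5],[0,0,0],0.5]]'
python3 -c "
from h import *
go(507.4,99.8,42,6.1)"
```

```text
time: 63.6
tool_pos: [507.0, 99.5, 72.7]
tcp_rot: [-180.0, -0.0, 6.1]
ft_force: [0.1, 0.1, -0.2]
finger_gap: 60.9
shift cm [ 0.05 -0.03  3.07] turn [-0.     -0.0007 -0.    ] n>= 1.0 | t 63.6 pos [507.   99.5  72.7] [-1.8e+02 -4.0e-02  6.1e+00] F [ 0.1  0.1 -0.2] gap 60.9
```

Seat expected near 35.8.

```bash
python3 -m inch '[[[0.03,0,0.8],[0,0,0],0.5],[[0.03,0,1.6],[0,0,0],0.5],[[0.03,0,2.4],[0,0,0],0.5],[[0.03,0,3],[0,0,0],0.5],[[0.03,0,3],[0,0,0],0.5],[[0.03,0,3],[0,0,0],0.5]]'
python3 -m inch '[[[0,0,0.2],[0,0,0],0.5],[[0,0,0.4],[0,0,0],0.5],[[0,0,0.4],[0,0,0],0.5]]';python3 -m inch '[[[0,0,0.2],[0,0,0],0.5],[[0,0,0.3],[0,0,0],0.5],[[0,0,0.3],[0,0,0],0.5]]'
```

```text
time: 64.2
tool_pos: [507.7, 99.6, 43.1]
tcp_rot: [-180.0, -0.1, 6.1]
ft_force: [0.5, -0.1, 0.0]
finger_gap: 61.1
time: 64.5
tool_pos: [507.8, 99.7, 39.3]
tcp_rot: [-180.0, -0.1, 6.1]
ft_force: [-0.1, 0.8, -0.2]
finger_gap: 60.8
time: 64.8
tool_pos: [508.2, 99.8, 37.4]
tcp_rot: [-180.0, -0.1, 6.1]
ft_force: [-4.9, 0.3, 10.9]
finger_gap: 60.9
```

```bash
python3 -m inch '[[[0,0,0.2],[0,0,0],0.5],[[0,0,0.2],[0,0,0],0.5]]'; python3 -m inch '[[[0,0,-0.4],[0,0,0],0.5],[[0,0,-0.4],[0,0,0],0.7],[[0,0,-0.4],[0,0,0],0.85],[[0,0,-0.4],[0,0,0],1],[[0,0,-0.4],[0,0,0],1],[[0,0,-0.4],[0,0,0],1],[[0,0,-4],[0,0,0],1],[[0,0,-8],[0,0,0],1],[[0,0,-11],[0,0,0],1],[[0,0,-11],[0,0,0],1],[[0,0,-11],[0,0,0],1],[[0,0,-11],[0,0,0],1]]'
python3 -c "
from h import *
im=viewer.snapshot('scene');crop(im,230,170,370,300,5,'pics/s39.png',10)
im=viewer.snapshot('top');crop(im,270,210,320,260,8,'pics/t39.png',5)
go(456,-60,150,54)
go(456,-60,150,-36)"
```

```text
time: 65.0
tool_pos: [508.6, 99.8, 36.3]
tcp_rot: [-180.0, -0.2, 6.1]
ft_force: [-9.1, -0.2, 16.9]
finger_gap: 60.5
time: 66.2
tool_pos: [506.7, 99.5, 142.9]
tcp_rot: [-180.0, 0.0, 6.1]
ft_force: [-0.2, 0.8, 0.8]
finger_gap: 85.4
shift cm [-6.71 15.32 -0.74] turn [-5.00e-04  9.00e-04 -8.36e-01] n>= 6.0 | t 66.3 pos [506.5  99.5 142.5] [-1.8e+02  6.0e-02  6.1e+00] F [-0.2  0.   0.3] gap 85.4
shift cm [-6.71 15.32 -0.74] turn [3.000e-04 1.000e-03 7.348e-01] n>= 5.0 | t 66.3 pos [506.5  99.5 142.5] [-1.8e+02  6.0e-02  6.1e+00] F [-0.2  0.   0.3] gap 85.4
```

View pics/s39.png

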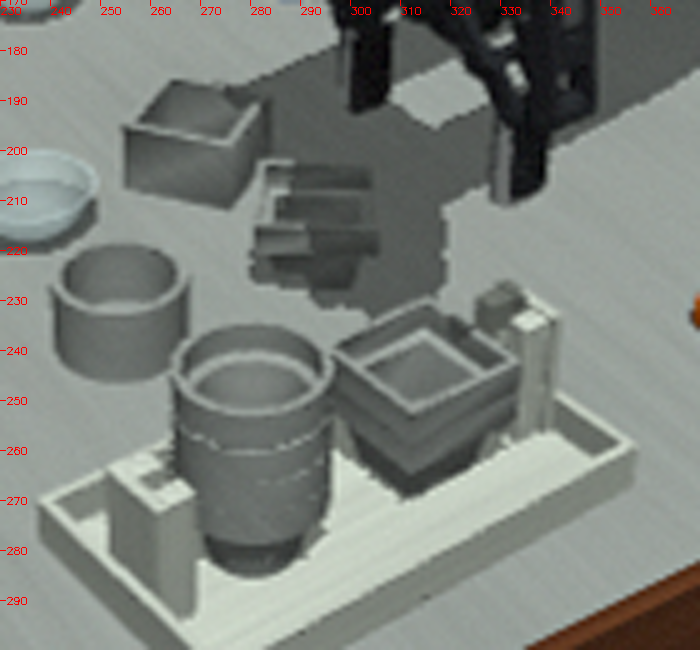

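View pics/t39.png

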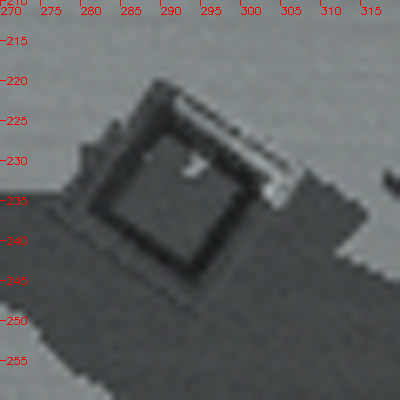

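```bash
python3 -m inch '[[[-6.7,15.3,-0.7],[0,0,-0.836],1],[[-6.7,15.3,-0.7],[0,0,-0.836],1],[[-6.7,15.3,-0.7],[0,0,-0.836],1],[[-6.7,15.3,-0.7],[0,0,-0.836],1],[[-6.7,15.3,-0.7],[0,0,-0.836],1],[[-6.7,15.3,-0.7],[0,0,-0.836],1],[[-6.7,15.3,-0.7],[0,0,-0.836],1],[[-6.7,15.3,-0.7],[0,0,-0.836],1],[[-6.7,15.3,-0.7],[0,0,-0.836],1],[[-6.7,15.3,-0.7],[0,0,-0.836],1],[[-6.7,15.3,-0.7],[0,0,-0.836],1]]'
python3 -c "
from h import *
print(p2w('top',(292.2,234.7),46))
go(456,-60,15,54)"
```

```text
time: 67.4
tool_pos: [457.3, -59.4, 151.1]
tcp_rot: [179.9, -0.1, 54.0]
ft_force: [0.6, 0.1, 0.2]
finger_gap: 85.3
[456.35797953 -60.74716662  46.        ]
shift cm [-0.14 -0.09 13.61] turn [ 0.0014 -0.0013 -0.0006] n>= 3.0 | t 67.4 pos [457.3 -59.4 151.1] [ 1.7992e+02 -7.0000e-02  5.3960e+01] F [0.6 0.1 0.2] gap 85.3
```

```bash
python3 -m inch '[[[0,0,3],[0,0,0],1],[[0,0,6],[0,0,0],1],[[0,0,9],[0,0,0],1],[[0,0,11],[0,0,0],1],[[0,0,12.5],[0,0,0],1],[[0,0,13.6],[0,0,0],1],[[0,0,13.6],[0,0,0],1],[[0,0,13.6],[0,0,0],1],[[0,0,13.6],[0,0,0],1]]'
python3 -c "
from h import *
go(456,-60,15,54)
im=viewer.snapshot('scene');crop(im,230,120,350,250,5,'pics/s40.png',10)"
```

```text
time: 68.3
tool_pos: [458.5, -59.9, 16.3]
tcp_rot: [179.8, -0.1, 54.0]
ft_force: [0.2, -0.5, 0.1]
finger_gap: 85.5
shift cm [-0.16 -0.2   0.13] turn [ 0.0032 -0.0021 -0.0001] n>= 1.0 | t 68.3 pos [458.5 -59.9  16.3] [ 1.7982e+02 -1.2000e-01  5.4000e+01] F [ 0.2 -0.5  0.1] gap 85.5
```

View pics/s40.png

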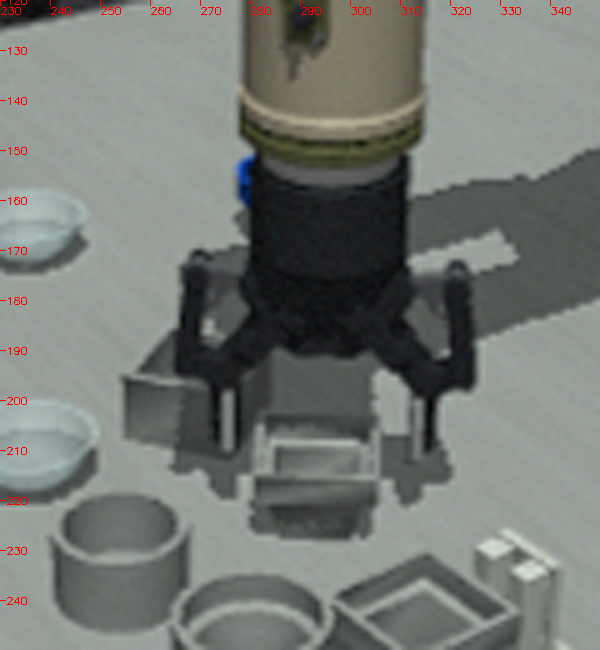

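```bash
python3 -m inch '[[[0,0,0],[0,0,0],1],[[0,0,0],[0,0,0],0.7],[[0,0,0],[0,0,0],0.5],[[0,0,0],[0,0,0],0.5],[[0,0,0],[0,0,0],0.5],[[0,0,0],[0,0,0],0.5],[[0,0,-3],[0,0,0],0.5],[[0,0,-6],[0,0,0],0.5],[[0,0,-10],[0,0,0],0.5],[[0,0,-13],[0,0,0],0.5],[[0,0,-13],[0,0,0],0.5],[[0,0,-13],[0,0,0],0.5],[[0,0,-13],[0,0,0],0.5]]' 40
python3 -c "
from h import *
go(507.4,99.7,150,6.1)
im=viewer.snapshot('scene');crop(im,230,100,350,250,5,'pics/s41.png',10)"
```

```text
time: 69.65
tool_pos: [456.2, -59.4, 143.5]
tcp_rot: [-179.9, -0.0, 54.0]
ft_force: [-0.3, -0.4, -1.6]
finger_gap: 60.5
shift cm [15.88 -5.21 -0.64] turn [-1.10e-03  1.00e-04  8.36e-01] n>= 6.0 | t 69.65 pos [456.2 -59.4 143.5] [-1.7994e+02 -2.0000e-02  5.4000e+01] F [-0.3 -0.4 -1.6] gap 60.5
```

View pics/s41.png

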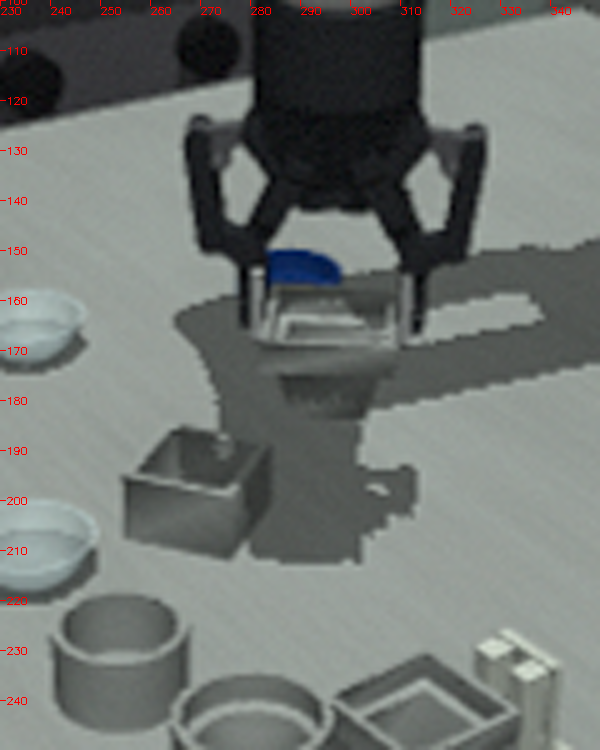

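```bash
python3 -m inch '[[[15.9,-5.2,-0.6],[0,0,0.836],0.5],[[15.9,-5.2,-0.6],[0,0,0.836],0.5],[[15.9,-5.2,-0.6],[0,0,0.836],0.5],[[15.9,-5.2,-0.6],[0,0,0.836],0.5],[[15.9,-5.2,-0.6],[0,0,0.836],0.5],[[15.9,-5.2,-0.6],[0,0,0.836],0.5],[[15.9,-5.2,-0.6],[0,0,0.836],0.5],[[15.9,-5.2,-0.6],[0,0,0.836],0.5],[[15.9,-5.2,-0.6],[0,0,0.836],0.5],[[15.9,-5.2,-0.6],[0,0,0.836],0.5],[[15.9,-5.2,-0.6],[0,0,0.836],0.5],[[15.9,-5.2,1.5],[0,0,0.836],0.5],[[15.9,-5.2,3.7],[0,0,0.836],0.5],[[15.9,-5.2,3.8],[0,0,0.836],0.5],[[15.9,-5.2,3.8],[0,0,0.836],0.5],[[15.9,-5.2,3.8],[0,0,0.836],0.5],[[15.9,-5.2,3.8],[0,0,0.836],0.5]]'
python3 -c "
from h import *
go(507.4,99.7,88,6.1)
im=viewer.snapshot('scene');crop(im,250,150,370,280,6,'pics/s42.png',10)
t=np.radians(6.1);ux=np.array([np.cos(t),np.sin(t)]);uy=np.array([-np.sin(t),np.cos(t)])
s=telemetry.sense()['tool_pos'];print(s)
for z,c in((67,np.array([507.4,99.8])),(s[2]+30,s[:2])):
  for d in (-5,0,5):
    P=c+ux*(31+d)+uy*31; print(z,d,w2p('scene',np.r_[P,z]))
"
```

```text
time: 71.4
tool_pos: [509.8, 99.6, 108.8]
tcp_rot: [180.0, -0.2, 6.1]
ft_force: [0.1, 0.2, -1.7]
finger_gap: 60.8
shift cm [-0.24 -0.03  2.08] turn [ 0.     -0.0043  0.0001] n>= 1.0 | t 71.4 pos [509.8  99.6 108.8] [180.    -0.25   6.11] F [ 0.1  0.2 -1.7] gap 60.8
[509.6530018   99.60889997 108.67480357]
67 -5 [[315.66706441 250.18578651]]
67 0 [[313.85632027 251.07788924]]
67 5 [[312.03534095 251.97510239]]
138.67480357014014 -5 [[316.22624636 222.1055107 ]]
138.67480357014014 0 [[314.33525653 222.9547838 ]]
138.67480357014014 5 [[312.43312448 223.80909364]]
```

View pics/s42.png

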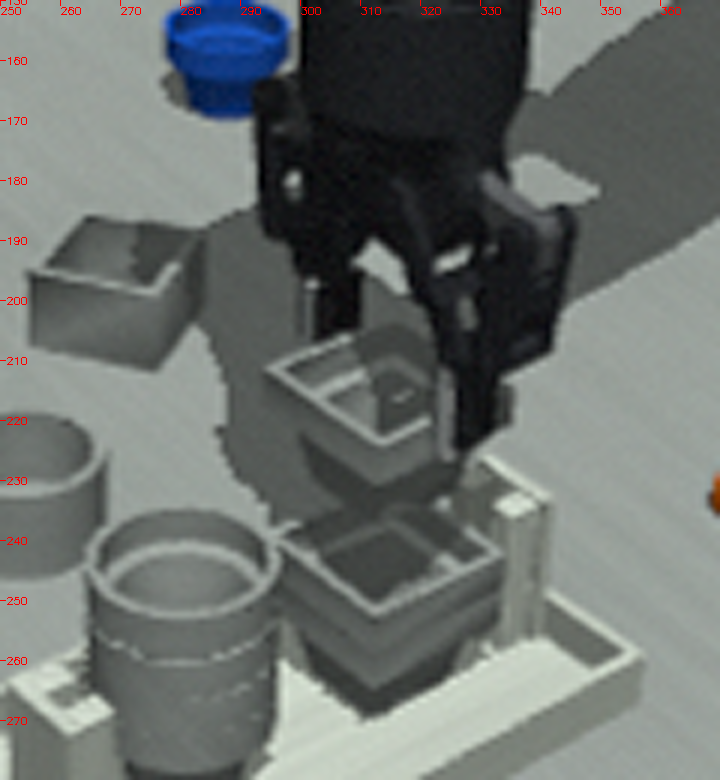

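```bash
python3 -m inch '[[[-0.1,-0.02,0.8],[0,0,0],0.5],[[-0.1,-0.02,1.6],[0,0,0],0.5],[[-0.1,-0.02,1.6],[0,0,0],0.5],[[-0.1,-0.02,1.6],[0,0,0],0.5]]'
python3 -c "
from h import *
go(507.4,99.8,58,6.1)"
```

```text
time: 71.85
tool_pos: [507.2, 99.6, 90.6]
tcp_rot: [180.0, -0.0, 6.1]
ft_force: [-0.6, -0.5, -0.2]
finger_gap: 60.9
shift cm [ 0.02 -0.02  3.26] turn [-0.     -0.0006  0.0001] n>= 1.0 | t 71.85 pos [507.2  99.6  90.6] [ 1.80e+02 -4.00e-02  6.11e+00] F [-0.6 -0.5 -0.2] gap 60.9
```

Seat expected ≈ 52.

```bash
python3 -m inch '[[[0,0,0.8],[0,0,0],0.5],[[0,0,1.6],[0,0,0],0.5],[[0,0,2.4],[0,0,0],0.5],[[0,0,3.2],[0,0,0],0.5],[[0,0,3.2],[0,0,0],0.5],[[0,0,3.2],[0,0,0],0.5]]'
python3 -m inch '[[[0,0,0.2],[0,0,0],0.5],[[0,0,0.4],[0,0,0],0.5],[[0,0,0.4],[0,0,0],0.5]]';python3 -m inch '[[[0,0,0.2],[0,0,0],0.5],[[0,0,0.3],[0,0,0],0.5],[[0,0,0.3],[0,0,0],0.5]]'
```

```text
time: 72.45
tool_pos: [507.6, 99.6, 59.0]
tcp_rot: [-180.0, -0.1, 6.1]
ft_force: [0.3, -0.2, -1.2]
finger_gap: 61.0
time: 72.75
tool_pos: [507.9, 99.6, 55.3]
tcp_rot: [180.0, -0.1, 6.1]
ft_force: [-0.9, -0.3, -0.9]
finger_gap: 60.9
time: 73.05
tool_pos: [508.7, 99.7, 53.7]
tcp_rot: [180.0, -0.2, 6.1]
ft_force: [-3.4, -0.7, 9.3]
finger_gap: 60.8
```

```bash
python3 -m inch '[[[0,0,0.2],[0,0,0],0.5],[[0,0,0.2],[0,0,0],0.5]]'; python3 -m inch '[[[0,0,-0.4],[0,0,0],0.5],[[0,0,-0.4],[0,0,0],0.7],[[0,0,-0.4],[0,0,0],0.85],[[0,0,-0.4],[0,0,0],1],[[0,0,-0.4],[0,0,0],1],[[0,0,-0.4],[0,0,0],1],[[0,0,-4],[0,0,0],1],[[0,0,-8],[0,0,0],1],[[0,0,-12],[0,0,0],1],[[0,0,-12],[0,0,0],1],[[0,0,-12],[0,0,0],1]]'
python3 -m inch '[[[0,25,-2],[0,0,0],1],[[0,25,-2],[0,0,0],1],[[0,25,-2],[0,0,0],1],[[0,25,-2],[0,0,0],1],[[0,25,-2],[0,0,0],1],[[0,25,-2],[0,0,0],1],[[0,25,-2],[0,0,0],1],[[0,25,-2],[0,0,0],1]]'
python3 -c "
from h import *
im=viewer.snapshot('scene');crop(im,220,180,450,385,3,'pics/s43.png',10);crop(im,250,200,350,300,7,'pics/s43b.png',10)
im=viewer.snapshot('top');crop(im,120,130,280,260,5,'pics/t43.png',10)"
```

```text
time: 73.25
tool_pos: [508.8, 99.7, 52.9]
tcp_rot: [180.0, -0.2, 6.1]
ft_force: [-9.1, -1.2, 19.7]
finger_gap: 61.0
time: 74.35
tool_pos: [508.7, 99.7, 171.8]
tcp_rot: [180.0, -0.3, 6.1]
ft_force: [0.1, -0.2, -0.6]
finger_gap: 85.4
time: 75.15
tool_pos: [533.3, -148.0, 188.7]
tcp_rot: [-179.9, 0.0, 6.1]
ft_force: [-0.2, 0.4, -0.2]
finger_gap: 85.1
```

View pics/s43.png

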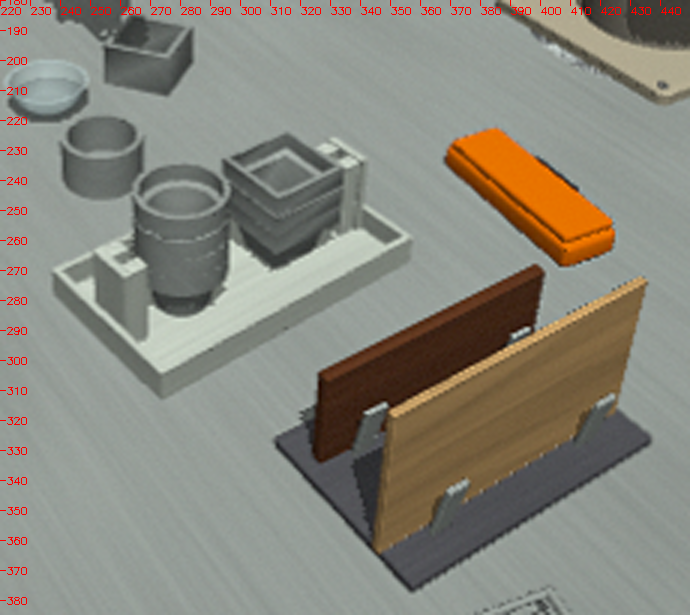

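View pics/s43b.png

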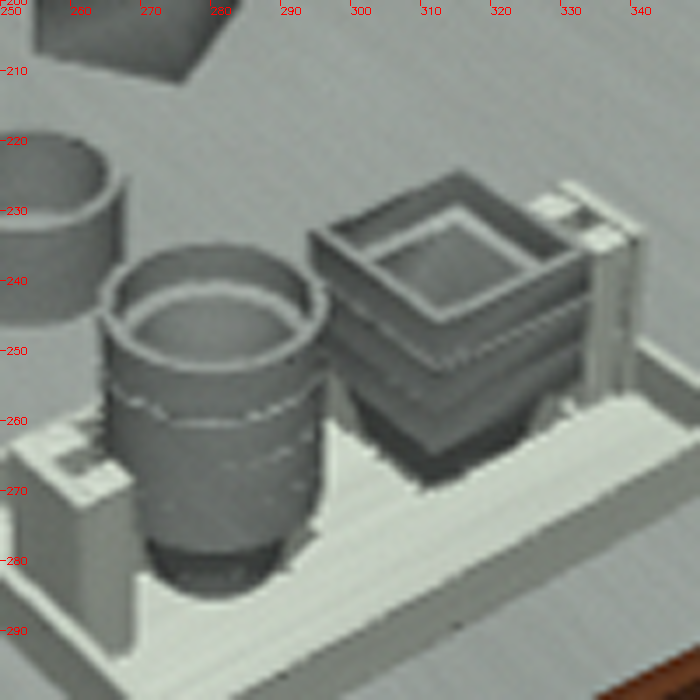

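View pics/t43.png

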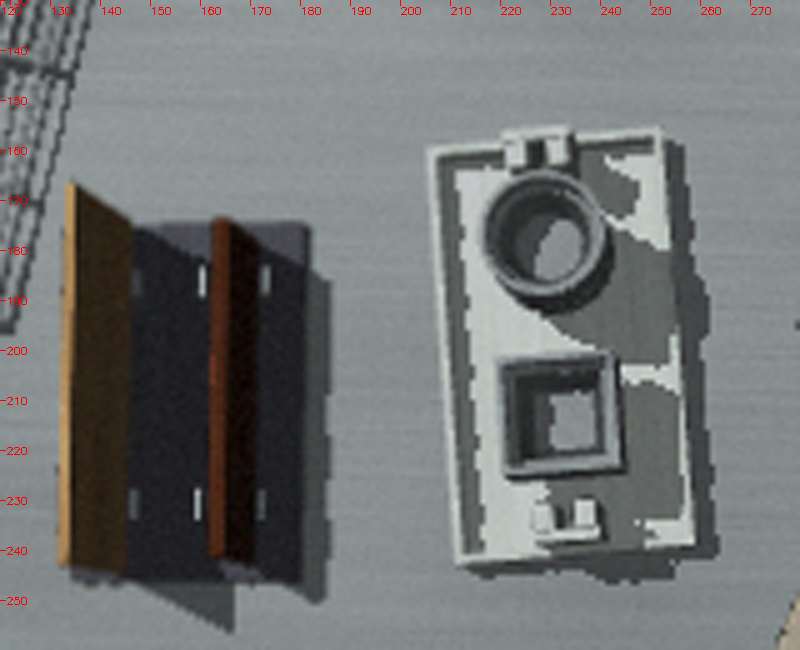

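```bash
python3 -c "
from h import *
print(w2p('scene',[[596.5,108.5,99],[596.5,108.5,115]]))
t=np.radians(6.1);ux=np.array([np.cos(t),np.sin(t)]);uy=np.array([-np.sin(t),np.cos(t)])
for z in (83,91): print(w2p('scene',np.r_[np.array([507.4,99.8])+31*ux+31*uy,z]))
a=p2w('top',(134,166.5),116);b=p2w('top',(132.3,243),116);print((a+b)/2,a-b)
print(np.round(p2w('top',(292,193),40)),np.round(p2w('top',(337,237),40)))
"
```

```text
[[282.3496779  241.63944805]
 [282.36577562 235.23250458]]
[[314.1710392  244.94630071]]
[[314.33077506 241.83678819]]
[518.36849354 349.87994819 116.        ] [197.61159819   7.24339399   0.        ]
[569. -58.  40.] [ 454. -180.   40.]
```

```bash
python3 -c "
from h import *
print(r.hand_in())"
```

```text
the job is handed in; nothing more can be done
None
```

I put the divider in the free rack slot, nested all four round cups in one stack in the tray and all three square pans in another, then handed the job in. No verdict was reported. The robot's clock read about 75 s of the 210 s allowed.

**Last checks**
- **Cups:** the top rim is where a fully nested stack of four would put it, about 99 mm above the shelf.
- **Pans:** the top rim is where a fully nested stack of three would put it, about 83 mm up, to within about 3 mm. No open gaps show in either stack.
- **Divider:** it stands in the slot leaning slightly, with its top edge centred within about 3 mm of the slot centre line.
- **Bystanders:** the pot, dish, one glass bowl and thermometer case look unmoved in the last close-up. The second bowl was last seen in place while I was moving the cups and pans. The blue and green cups were left alone.
- **Gripper:** open and well clear of everything.

**What disagreed**
- **Fingertip position:** touching the tray floor put the fingertips about 18 mm behind the tool point at a 66 mm opening. The description says 11 mm ahead, so I used the measured value.
- **Side camera:** it reads about 2 pixels (roughly 5 mm) off the top camera. I took positions from the top camera and allowed for the offset.
- **Moved pan:** one pan was knocked about 3 cm aside early on, so I measured it again before picking it up.

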